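Unscrew the lid of the centrifuge rotor

TASK

Take the screw-on lid off the centrifuge rotor that stands on the bench: without forcing it, wind it anticlockwise by its bar until it is off the thread, catch hold of it as it comes free and lift it clear. Lay it gently, bar upward, flat in the metal tray, let go of it, and leave the other things on the bench where they are.

Things in the scene. Friction and masses are not known exactly. Their poses are not given: they have to be found in the camera images.
- rotor: Fixed aluminium centrifuge rotor, 132 mm across, locked on a heavy black round stand that cannot move or turn. Origin: on the rotor's vertical axis, at the bench surface under the stand; z up. The top of its 110 mm rim is at z = 74 mm.
- rotor_lid: Loose grey round lid, 122 mm across, 0.2 to 0.3 kg, screwed home on the rotor at the start. Origin: on its axis, level with its lower edge (64 mm above the bench when home); z up, x along the bar. Heights above the origin: flat upper face 15 mm; black round hub 38 mm across, top 33 mm; bar 58 mm. Wound anticlockwise from above it climbs 8 mm a turn, turns easily and stays where it is left.
- lid_grip (a point): Top centre of the lid's black bar, on the lid's axis, 58 mm above rotor_lid; axes as the lid's. The bar is 90 mm long (45 mm each way along x), 20 mm thick (along y) and reaches down to the lid's flat face except where the hub is; a fingertip can push either wing round and round, or the bar can be pinched across its thickness.
- tray: Fixed open metal instrument tray, 184 x 184 mm outside, 180 x 180 mm inside, walls 2 mm thick and 18 mm high, floor 2 mm thick. Origin: centre of its underside, on the bench; x and y along its sides, z up.
- specimen_cup_1: Bystander: white specimen cup with a screw lid, 52 mm across and 56 mm high, loose; origin at the centre of its underside.
- specimen_cup_2: Bystander: specimen cup with an orange lid, 52 mm across and 56 mm high, loose; origin at the centre of its underside.
- marker_red: Bystander: marker pen lying on the bench, 135 mm long, 17 mm thick, loose; origin under its middle.
- amber_bottle: Bystander: small amber bottle, 31 mm across and 78 mm high, loose; origin at the centre of its underside.
- spindle_top (a point): Top of the rotor's steel spindle, on the rotor's axis 116 mm above the bench, inside the lid until that is off: right-handed thread 27 mm across, pitch 8 mm, up to 88 mm, then a plain nose 12 mm across. From home the lid is clear of the thread after 2.1 turns (17 mm of climb), not before; it then lifts straight up off the nose (52 mm over home). Past 2.6 turns it may sag by up to 8 mm, still free.

How it is judged:
On the way, in this order (a step that is already met when the one before it is completed fails the run):
1. the lid has been wound up its thread: risen at least 10 mm, still round the spindle and level (z of rotor_lid in the frame of rotor above 0.074 m and horizontal distance between rotor_lid and rotor below 0.006 m and angle between rotor_lid's own z axis and vertical below 0.2 rad), for 0.1 s.
2. the freed lid is lifted clear above the spindle, in the gripper's hold (z of rotor_lid in the frame of rotor above 0.117 m and contact force between the fingers and rotor_lid above 0.5 N), for 0.1 s.
At the end, for the whole second after the job is handed in: The lid lies flat on the tray's floor (its lower edge less than 7 mm above the tray's underside, tilt under 0.08 rad, bar upward), inside the walls, at rest and released (x of rotor_lid in the frame of tray between -0.04 and 0.04 m and y of rotor_lid in the frame of tray between -0.04 and 0.04 m and z of rotor_lid in the frame of tray below 0.007 m and angle between rotor_lid's own z axis and vertical below 0.08 rad and linear speed of rotor_lid below 0.02 m/s); the robot touches nothing.
It fails at once if the lid is dropped: moving at more than 0.7 m/s with no finger on it (linear speed of rotor_lid above 0.7 m/s and contact force between the fingers and rotor_lid below 0.05 N).
It fails at once if the lid is tipped over (tilt above 0.8 rad) (angle between rotor_lid's own z axis and vertical above 0.8 rad).
It fails at once if the lid is forced: more than 80 N between the lid and the rotor (contact force between rotor_lid and rotor above 80 N).
It fails at once if a bystander is moved by more than 30 mm (distance of any of specimen_cup_1, specimen_cup_2, marker_red, amber_bottle from where it was at the start of the episode above 0.03 m).
It also fails if it takes over 69 s, if anything falls off the work surface, if the arm or the gripper's body presses on something with over 40 N, if the wrist force passes 120 N, or if a joint passes its speed limit or range.

ROBOT

A 6-joint arm with a two-finger parallel gripper is mounted at the origin on a cart in front of the work surface, level with it; the furniture and walls round the work are solid. World frame = base frame: x ahead of the robot, y to its left, z up, the work surface at z = 0. Lengths are in m, angles in rad, forces in N, time in s.
With the tool pointing down it reaches from about 0.35 to 0.775 m from the base axis. Payload 5.5 kg.
Tool frame: the origin (TCP) lies midway between the tips of the shut fingers; the grasp point (between the pads) lies 19 mm behind it; z points along the fingers, x is the direction in which the jaws open and shut, and the axes are right-handed (so a half turn about z gives the same grasp; the last joint's range is limited). The gripper opens to 85 mm and grips with 20 to 120 N. Pads are 22 mm wide; open, the fingers measure 114 mm over their backs; the gripper's body (76 mm by 85 mm) begins 54 mm behind the grasp point. The pads swing forward as they close: fully open they stand 13 mm farther back than shut.
Start: joints at [1.201, 0.313, 0.046, 1.304, 0, 1.431], TCP at [0.131, 0.56, 0.231] pointing down, gripper open.
Joint ranges: [-2.76, 2.76], [-0.86, 1.69], [-1.03, 1.26], [-2.2, 2.34], [-1.47, 1.5], [-3.14, 3.14]. Speed limits (rad/s): [2.57, 2.57, 3.14, 3.14, 3.14, 3.14].

INTERFACE

Orientations are given as a unit quaternion [w, x, y, z].
In Python, from workcell import env gives the robot as it stands. The module is installed in compiled form; this text tells all that it offers.
- The arm moves only by the tool apply_moves, never from a script. Its argument "moves" is a list of rows, each a list of 3 entries, a list of its own where there are three numbers: the shift along the tool's x, y, z in cm, then the turn about the tool's z in degrees, then the opening, from 0 (shut) to 1 (fully open). In form: [[[x, y, z], yaw, gripper], ...]. A call has exactly 10 rows; each row is the pose to reach, as a shift and turn from the pose commanded when the call began, along the tool's axes at that moment; what a row does not reach only later rows make up. A row lasts 1/8 s, in which the tool goes at most 62.5 mm and 10.7 degrees, less where a joint would pass 70% of its speed; a pose out of reach is approached as far as the arm can. A call with a gripper value outside its range is refused whole. The fingers move at their own pace and stop on an object; "squeeze" is the grip in N (left out, the last holds). Time passes only in rows, so rows that repeat a pose let the fingers close, or fill a call up. It gives the time, the measured TCP pose, the force and the opening at its end, in the units of the state.
- env.get_state(): the state, without advancing time (a new reading comes with each control period).
- env.read_camera(name): name is "side" or "top" or "wrist"; returns a dict with "pixels" (480x640x3 uint8, red, green, blue), "fov_y" (degrees; the focal length in pixels is half the picture's height over the tangent of half this angle, whatever the lens; pixels are square), "cx", "cy" (the principal point, pixels), "world_from_camera" (4x4, takes a point from camera to world coordinates); the wrist camera has in their place "hand_eye" (4x4, takes a point from camera to tool coordinates, whose origin is the TCP and whose axes are the tool frame's). Camera axes: x right, y down, z forward; pixel columns grow to the right and rows downward; lengths in m; the calibration is good to about 2 mm. A picture is of the moment at which its call begins: read the wrist's pose just before it. There is no depth.
- env.hand_in(): hands the job in, once; it reports no verdict.
The state is a dict: "clock": time; "joint_pos": joint angles; "qvel": joint speeds; "tau": joint torques, N m; "tcp_pos": TCP position; "orientation": TCP orientation; "wrist_force": force on the tool from outside, world axes, zero at the start; "ft_torque": the same for the moment, N m; "finger_gap": finger opening in m.
Only numpy, scipy, OpenCV 4.12 (cv2) and the standard library are available. Lean on these libraries where they do the work, as an engineer would, in place of code of your own. Each camera call takes 0.05 s, during which the arm holds its last target.

## Working session

There is one attempt and no reset: what is moved stays moved. The work goes in short steps, Python scripts to look and compute and a tool call to move; the robot and the scene stay as the last step left them, time stands still between calls to the robot, and variables do not carry over. Pictures are saved under pics/ and viewed, and the job is handed in when it is done.

Besides the shell and the picture viewer there is one more tool, called after "Call:" by a JSON object that holds its "fn" and its "kwargs". apply_moves: Moves the arm, as the interface text tells. Its arguments: {"type":"object","properties":{"moves":{"type":"array","items":{"type":"array"}},"squeeze":{"type":"number"}},"required":["moves"]}

```bash
mkdir -p pics; python3 - <<'E'
from workcell import env
import cv2
s=env.get_state(); print(s)
for n in ["side","top","wrist"]:
    c=env.read_camera(n); cv2.imwrite(f"pics/{n}0.png",c["pixels"][:,:,::-1])
    print(n,c["fov_y"],c["cx"],c["cy"],c.get("world_from_camera",c.get("hand_eye")))
E
```

```text
{'clock': 0.0, 'joint_pos': array([ 1.20141380e+00,  3.13961461e-01,  4.49958284e-02,  1.30356824e+00,
       -1.54955641e-05,  1.43121301e+00]), 'qvel': array([ 0.00153412,  0.00068853, -0.00050069,  0.00071692, -0.00058259,
       -0.000958  ]), 'tau': array([-4.98604113e-04, -4.80626392e+01,  2.98534083e+01,  1.93573436e-02,
       -1.61963853e-04,  5.07568046e-06]), 'tcp_pos': array([0.13080082, 0.5594225 , 0.23043789]), 'orientation': array([ 4.46559724e-04,  7.83511671e-01,  6.21376461e-01, -7.45256432e-04]), 'wrist_force': array([-0.22884226,  0.65563048,  0.44414608]), 'ft_torque': array([-0.0139262 ,  0.07698578,  0.02564752]), 'finger_gap': 0.08532568487501917}
side 55.13278319267187 314.57268684395035 238.71405779547015 [[ 0.62617803  0.6835512  -0.37504511  0.91519983]
 [ 0.77955177 -0.54015701  0.31706379 -0.34662441]
 [ 0.01414609 -0.49090546 -0.871098    1.01262867]
 [ 0.          0.          0.          1.        ]]
top 48.763149740391746 315.47866317081076 235.44356385363392 [[ 0.01381637 -0.9981758   0.05877232  0.43091405]
 [-0.99986982 -0.0142819  -0.00750828  0.00929712]
 [ 0.00833396 -0.05866093 -0.99824318  1.70695346]
 [ 0.          0.          0.          1.        ]]
wrist 70.78486178972125 314.5487554322414 235.8310677850139 [[ 9.99999964e-01  2.07242534e-04  1.73303592e-04  4.55880217e-04]
 [-2.51550678e-04  9.48234590e-01  3.17570620e-01 -8.11227968e-02]
 [-9.85183202e-05 -3.17570652e-01  9.48234608e-01 -1.41669418e-01]
 [ 0.00000000e+00  0.00000000e+00  0.00000000e+00  1.00000000e+00]]
```

View pics/side0.png

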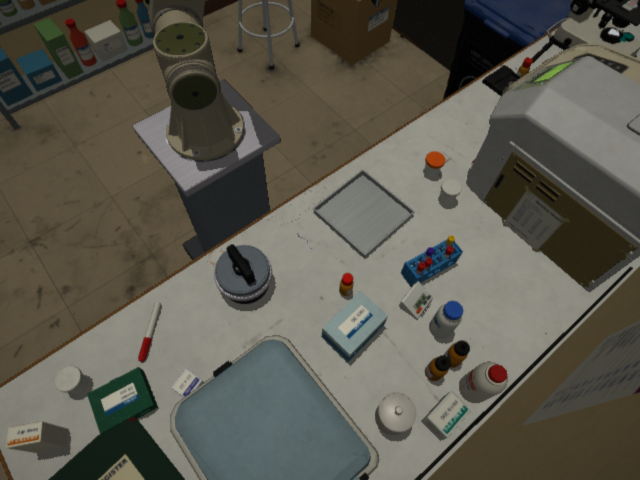

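View pics/top0.png

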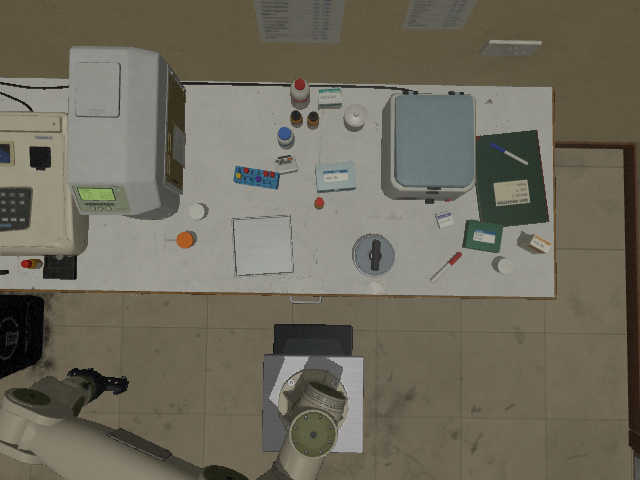

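View pics/wrist0.png

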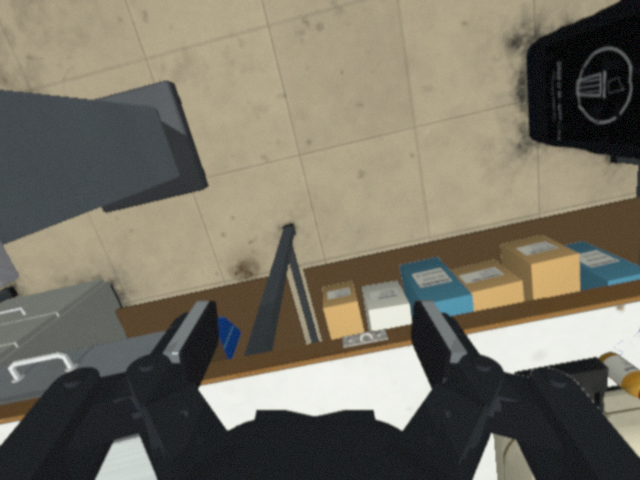

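The side and top views show:
- lid at top (373,256), side (243,270)
- tray at top (263,246)
- orange cup at (186,240), white cup at (503,265), red marker at (445,266) and amber bottle at (319,203), all in top

Next I'll measure the lid, bar and tray.

```bash
cat > h.py <<'E'
import numpy as np, cv2
from workcell import env
def f(c): return 240/np.tan(np.radians(c["fov_y"])/2)
def ray(c,u,v):
    T=np.array(c["world_from_camera"]); d=np.array([(u-c["cx"])/f(c),(v-c["cy"])/f(c),1.]); return T[:3,3],T[:3,:3]@d
def onz(c,u,v,z):
    o,d=ray(c,u,v); return o+d*(z-o[2])/d[2]
def tri(c1,p1,c2,p2):
    A=[];b=[]
    for c,p in((c1,p1),(c2,p2)):
        o,d=ray(c,*p); d=d/np.linalg.norm(d); P=np.eye(3)-np.outer(d,d); A.append(P); b.append(P@o)
    x=np.linalg.lstsq(np.vstack(A),np.hstack(b),rcond=None)[0]
    return x
E
python3 - <<'E'
from h import *
cs={n:env.read_camera(n) for n in("top","side")}
for n,(x0,y0,x1,y1) in {"top":(340,225,410,285),"side":(205,235,285,310)}.items():
    p=cs[n]["pixels"]; g=p[y0:y1,x0:x1].max(2)
    m=(g<55).astype(np.uint8)
    k,l,st,ce=cv2.connectedComponentsWithStats(m)
    for i in range(1,k):
        if st[i,4]>60:
            pts=np.argwhere(l==i)[:,::-1].astype(np.float32)+[x0,y0]
            r=cv2.minAreaRect(pts.astype(np.float32)); print(n,st[i],ce[i]+[x0,y0],r)
    cv2.imwrite(f"pics/{n}_lid.png",cv2.resize(p[y0:y1,x0:x1,::-1],None,fx=8,fy=8,interpolation=cv2.INTER_CUBIC))
p=cs["top"]["pixels"];cv2.imwrite("pics/top_tray.png",cv2.resize(p[205:285,225:305,::-1],None,fx=7,fy=7))
p=cs["side"]["pixels"];cv2.imwrite("pics/side_tray.png",cv2.resize(p[165:260,305:420,::-1],None,fx=6,fy=6))
E
```

```text
top [ 29  16  12  29 132] [374.53030303 256.06818182] ((374.5, 255.0), (28.0, 11.0), 90.0)
side [  0   0  27  17 246] [213.72764228 240.43089431] ((218.0, 243.0), (16.0, 26.0), 90.0)
side [ 22  10  29  41 563] [240.93072824 265.32149201] ((240.5051727294922, 265.3865966796875), (45.7921142578125, 17.46395492553711), 66.03750610351562)
side [ 18  38  46  23 110] [249.18181818 289.26363636] ((247.75, 287.2499694824219), (14.230250358581543, 47.43416976928711), 71.56504821777344)
side [ 24  51  40  18 148] [249.98648649 298.58108108] ((250.11080932617188, 297.2351379394531), (10.954697608947754, 40.804412841796875), 72.89727020263672)
```

View pics/top_lid.png

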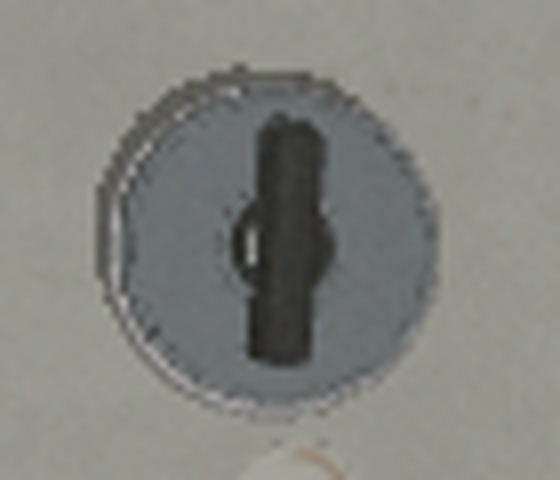

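View pics/side_lid.png

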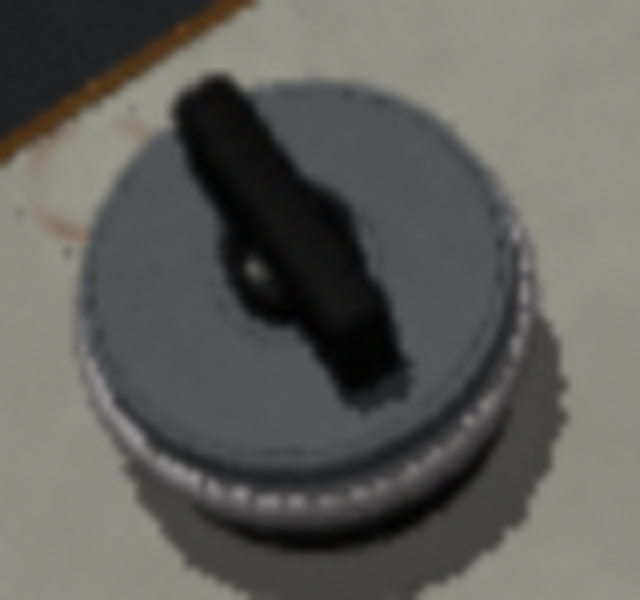

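View pics/top_tray.png

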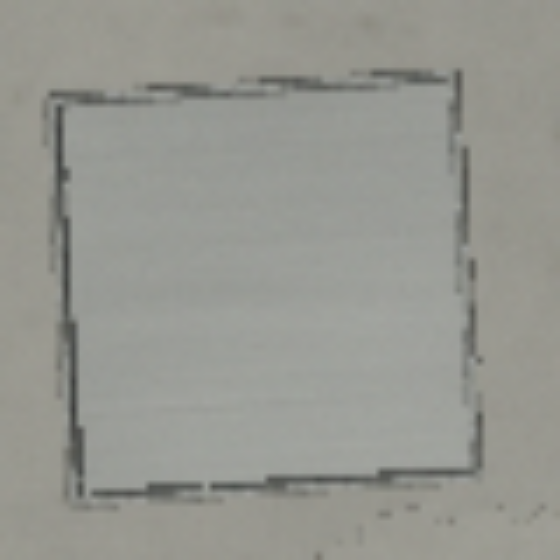

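View pics/side_tray.png

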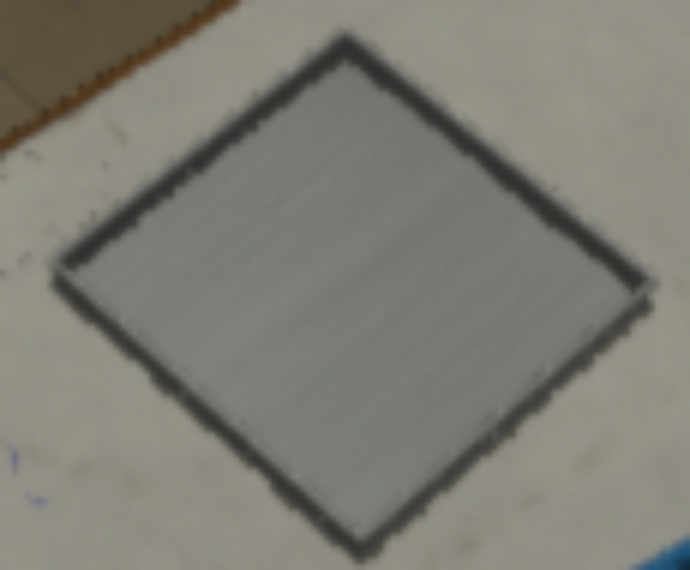

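```bash
python3 - <<'E'
from h import *
t=env.read_camera("top");s=env.read_camera("side")
T=lambda x,y:(340+x/8-.5+.06,225+y/8-.44); S=lambda x,y:(205+x/8-.44,235+y/8-.44)
a=onz(t,*T(292,118),.122);b=onz(t,*T(280,365),.122);print("bar top",a,b,(a+b)/2,np.linalg.norm(a-b),np.degrees(np.arctan2(*(a-b)[1::-1])))
print("disc top",onz(t,*T(279,243),.079))
# side: lid top-face: contour by bluish-grey colour
for n,c,(x0,y0,x1,y1),z in(("top",t,(340,225,410,285),.079),("side",s,(205,235,285,310),.079)):
    p=c["pixels"][y0:y1,x0:x1].astype(int); m=((p[:,:,2]-p[:,:,0])>6).astype(np.uint8)
    m=cv2.morphologyEx(m,cv2.MORPH_OPEN,np.ones((3,3),np.uint8))
    k,l,st,ce=cv2.connectedComponentsWithStats(m); i=1+np.argmax(st[1:,4])
    cn=max(cv2.findContours((l==i).astype(np.uint8),cv2.RETR_EXTERNAL,cv2.CHAIN_APPROX_NONE)[0],key=len)[:,0]
    h=cv2.convexHull(cn)[:,0]
    w=np.array([onz(c,u+x0,v+y0,z)[:2] for u,v in h],np.float32); print(n,st[i],"lid circle",cv2.minEnclosingCircle(w),cv2.fitEllipse(w))
print("side bar",[onz(s,*S(*q),.122) for q in((205,85),(372,318))])
for n,c,cor in(("top",t,[(225+x/7-.43,205+y/7-.43) for x,y in((50,93),(459,72),(481,470),(72,500))]),("side",s,[(305+x/6-.42,165+y/6-.42) for x,y in((347,33),(653,285),(362,550),(53,272))])):
    w=np.array([onz(c,*q,.018)[:2] for q in cor]);print(n,"tray",w.round(3).tolist(),w.mean(0),np.linalg.norm(w-np.roll(w,1,0),axis=1))
E
```

```text
bar top [ 0.51521145 -0.18451518  0.122     ] [ 0.42272213 -0.18068288  0.122     ] [ 0.46896679 -0.18259903  0.122     ] 0.09256868721202798 -2.3726989356560635
disc top [ 0.4693031  -0.18511212  0.079     ]Traceback (most recent call last):
  File "<stdin>", line 10, in <module>
    return _wrapfunc(a, 'argmax', axis=axis, out=out, **kwds)
    return bound(*args, **kwds)
ValueError: attempt to get argmax of an empty sequence
```

```bash
python3 - <<'E'
from h import *
t=env.read_camera("top");s=env.read_camera("side")
S=lambda x,y:(205+x/8-.44,235+y/8-.44)
print(t["pixels"][256,362],t["pixels"][230,345],s["pixels"][280,225],s["pixels"][245,280])
for n,c,(x0,y0,x1,y1),z,th in(("top",t,(340,225,410,285),.079,1),("side",s,(205,235,285,310),.079,1)):
    p=c["pixels"][y0:y1,x0:x1].astype(int); m=(((p[:,:,2]-p[:,:,0])>th)&(p[:,:,1]>50)).astype(np.uint8)
    m=cv2.morphologyEx(m,cv2.MORPH_OPEN,np.ones((3,3),np.uint8))
    k,l,st,ce=cv2.connectedComponentsWithStats(m); i=1+np.argmax(st[1:,4])
    cn=max(cv2.findContours((l==i).astype(np.uint8),cv2.RETR_EXTERNAL,cv2.CHAIN_APPROX_NONE)[0],key=len)[:,0]
    h=cv2.convexHull(cn)[:,0]
    w=np.array([onz(c,u+x0,v+y0,z)[:2] for u,v in h],np.float32); print(n,st[i],"lid circle",cv2.minEnclosingCircle(w),cv2.fitEllipse(w))
print("side bar",[onz(s,*S(*q),.122) for q in((205,85),(372,318))])
for n,c,cor in(("top",t,[(225+x/7-.43,205+y/7-.43) for x,y in((50,93),(459,72),(481,470),(72,500))]),("side",s,[(305+x/6-.42,165+y/6-.42) for x,y in((347,33),(653,285),(362,550),(53,272))])):
    w=np.array([onz(c,*q,.018)[:2] for q in cor]);print(n,"tray",w.round(3).tolist(),w.mean(0),np.linalg.norm(w-np.roll(w,1,0),axis=1))
E
```

```text
[109 114 115] [150 148 141] [80 85 88] [145 143 132]
top [ 15  11  39  40 940] lid circle ((0.4679943025112152, -0.18426598608493805), 0.06076463311910629) ((0.46805205941200256, -0.1843361258506775), (0.12033470720052719, 0.12080886960029602), 43.921871185302734)
side [  10   11   55   48 1500] lid circle ((0.47258785367012024, -0.18323469161987305), 0.06090759113430977) ((0.47202160954475403, -0.1830889731645584), (0.1189480721950531, 0.12087502330541611), 158.60240173339844)
side bar [array([ 0.42936806, -0.17836229,  0.122     ]), array([ 0.51573772, -0.18283688,  0.122     ])]
top tray [[0.583, 0.265], [0.595, 0.079], [0.414, 0.066], [0.398, 0.251]] [0.49736611 0.16507282] [0.18574869 0.18696666 0.18189763 0.18602056]
side tray [[0.401, 0.251], [0.583, 0.265], [0.601, 0.081], [0.419, 0.066]] [0.50103917 0.16582414] [0.18595164 0.18325873 0.18452506 0.18302788]
```

Call:
{"fn": "apply_moves", "kwargs": {"moves": [[[-3,6,0],0,1],[[-6,12,0],0,1],[[-9,18,0],0,1],[[-12,24,0],0,1],[[-15,30,0],0,1],[[-18,34,0],0,1],[[-23,38,0],0,1],[[-29,40,0],0,1],[[-35,42,0],0,1],[[-41,44,0],0,1]]}}

```text
clock: 1.7
tcp_pos: [0.465, 0.0712, 0.2315]
orientation: [0.0, 0.783, 0.621, 0.0]
wrist_force: [1.1, -0.4, 0.5]
finger_gap: 0.0855
```

Call:
{"fn": "apply_moves", "kwargs": {"moves": [[[-5,1.3,0],0,1],[[-10,2.6,0],10,1],[[-15,3.9,0],20,1],[[-20,5.2,0],30,1],[[-24.7,6.3,0],40,1],[[-24.7,6.3,0],50,1],[[-24.7,6.3,0],60,1],[[-24.7,6.3,0],70,1],[[-24.7,6.3,0],80,1],[[-24.7,6.3,0],90,1]]}}

```text
clock: 2.95
tcp_pos: [0.4699, -0.1818, 0.2313]
orientation: [-0.0, 0.993, -0.118, 0.0]
wrist_force: [0.1, 1.0, 0.3]
finger_gap: 0.085
```

Call:
{"fn": "apply_moves", "kwargs": {"moves": [[[0,0,0],10,1],[[0,0,0],20,1],[[0,0,0],30,1],[[0,0,0],40,1],[[0,0,0],50,1],[[0,0,0],60,1],[[0,0,0],70,1],[[0,0,0],79.5,1],[[0,0,0],79.5,1],[[0,0,0],79.5,1]]}}

```text
clock: 4.2
tcp_pos: [0.4699, -0.1817, 0.2313]
orientation: [0.0, -0.691, 0.722, -0.0]
wrist_force: [-0.3, -0.1, -0.2]
finger_gap: 0.0858
```

```bash
python3 - <<'E'
from h import *
s=env.get_state(); c=env.read_camera("wrist"); cv2.imwrite("pics/w1.png",c["pixels"][:,:,::-1]); print(s["clock"],s["joint_pos"],s["tcp_pos"],s["orientation"])
E
```

```text
4.2 [-5.28410245e-01  1.75296182e-01 -1.34177452e-01  1.26126835e+00
  1.12237781e-04  2.65695567e+00] [ 0.46993515 -0.18166692  0.2312964 ] [ 6.14299388e-05 -6.91462476e-01  7.22412375e-01 -1.06721186e-05]
```

View pics/w1.png

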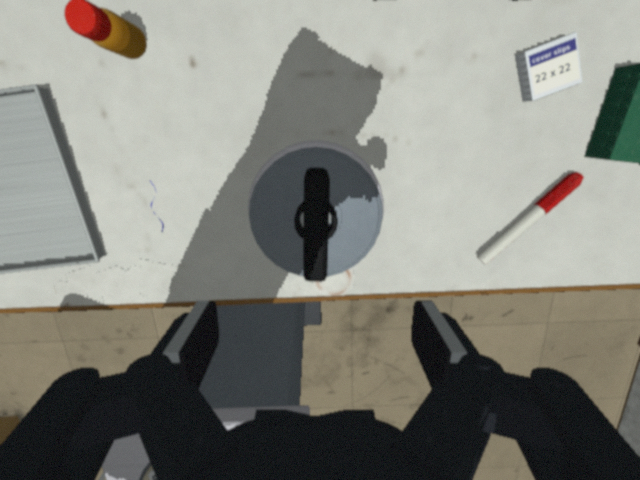

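```bash
cat >> h.py <<'E'
from scipy.spatial.transform import Rotation as Ro
def wcam():
    s=env.get_state(); c=env.read_camera("wrist"); q=s["orientation"]; T=np.eye(4); T[:3,:3]=Ro.from_quat([q[1],q[2],q[3],q[0]]).as_matrix(); T[:3,3]=s["tcp_pos"]
    c["world_from_camera"]=T@np.array(c["hand_eye"]); c["tool"]=T; return c
E
python3 - <<'E'
from h import *
c=wcam(); p=c["pixels"]; x0,y0,x1,y1=280,155,350,290
m=(p[y0:y1,x0:x1].max(2)<45).astype(np.uint8)
k,l,st,ce=cv2.connectedComponentsWithStats(m); i=1+np.argmax(st[1:,4]); print(st[i],[ (int(y+y0),int(np.where(l[y]==i)[0].min()+x0),int(np.where(l[y]==i)[0].max()+x0)) for y in range(0,y1-y0,8) if (l[y]==i).any()])
E
python3 - <<'E'
from h import *
c=wcam()
for a in((316,168),(315.3,262),(315,280)): print(onz(c,*a,.122))
w=[onz(c,u,v,.079) for u,v in((249,211),(382,211),(316,277))];print(w)
print(c["tool"])
E
```

```text
[  14   13   42  112 2976] [(171, 306, 326), (179, 304, 328), (187, 304, 328), (195, 304, 328), (203, 302, 330), (211, 297, 334), (219, 294, 335), (227, 295, 335), (235, 299, 330), (243, 304, 326), (251, 304, 326), (259, 304, 326), (267, 304, 325), (275, 305, 325)]
[ 0.52060742 -0.18466995  0.122     ]
[ 0.44606129 -0.18088027  0.122     ]
[ 0.43014504 -0.17993511  0.122     ]
[array([ 0.4799564 , -0.12304475,  0.079     ]), array([ 0.47464683, -0.24199844,  0.079     ]), array([ 0.41243087, -0.18016221,  0.079     ])]
[[-4.48500946e-02 -9.98993726e-01  5.87031500e-05  4.69923708e-01]
 [-9.98993725e-01  4.48500993e-02  8.17355154e-05 -1.81700893e-01]
 [-8.42861092e-05 -5.49782329e-05 -9.99999995e-01  2.31294633e-01]
 [ 0.00000000e+00  0.00000000e+00  0.00000000e+00  1.00000000e+00]]
```

Call:
{"fn": "apply_moves", "kwargs": {"moves": [[[0.1,-0.3,3],0.4,1],[[0.1,-0.3,6],0.4,1],[[0.1,-0.3,9],0.4,1],[[0.1,-0.3,12],0.4,1],[[0.1,-0.3,13.1],0.4,1],[[0.1,-0.3,13.1],0.4,0.3],[[0.1,-0.3,13.1],0.4,0.1],[[0.1,-0.3,13.1],0.4,0.1],[[0.1,-0.3,13.1],0.4,0.1],[[0.1,-0.3,13.1],0.4,0.1]], "squeeze": 30}}

```text
clock: 5.6
tcp_pos: [0.4736, -0.1831, 0.1013]
orientation: [0.0, -0.688, 0.726, -0.001]
wrist_force: [0.0, 1.3, 5.5]
finger_gap: 0.0197
```

Call:
{"fn": "apply_moves", "kwargs": {"moves": [[[0,0,-0.02],-10,0.1],[[0,0,-0.04],-20,0.1],[[0,0,-0.07],-30,0.1],[[0,0,-0.09],-40,0.1],[[0,0,-0.11],-50,0.1],[[0,0,-0.13],-60,0.1],[[0,0,-0.16],-70,0.1],[[0,0,-0.18],-80,0.1],[[0,0,-0.2],-90,0.1],[[0,0,-0.22],-100,0.1]]}}

```text
clock: 6.85
tcp_pos: [0.4716, -0.1806, 0.1021]
orientation: [-0.002, 0.998, 0.064, -0.001]
wrist_force: [-1.9, 5.7, 2.6]
finger_gap: 0.0192
```

```bash
cat > snap.py <<'E'
import sys
from h import *
s=env.get_state(); print(s["clock"],s["joint_pos"].round(3),s["tcp_pos"].round(4),s["orientation"].round(3),s["wrist_force"].round(1),s["ft_torque"].round(2),s["finger_gap"])
k=sys.argv[1]
for n,(x0,y0,x1,y1),f_ in(("top",(330,215,420,295),6),("side",(190,215,300,320),5)):
    if n in sys.argv[2:]:
        p=env.read_camera(n)["pixels"]; cv2.imwrite(f"pics/{n}_{k}.png",cv2.resize(p[y0:y1,x0:x1,::-1],None,fx=f_,fy=f_,interpolation=cv2.INTER_CUBIC))
if "wrist" in sys.argv[2:]: cv2.imwrite(f"pics/wrist_{k}.png",env.read_camera("wrist")["pixels"][:,:,::-1])
E
python3 snap.py a wrist
```

```text
6.85 [-0.526  0.261 -0.355  0.959  0.003  0.917] [ 0.4716 -0.1806  0.1021] [-0.002  0.998  0.064 -0.001] [-1.9  5.7  2.6] [ 1.34  0.46 -0.1 ] 0.019241725899938153
```

View pics/wrist_a.png

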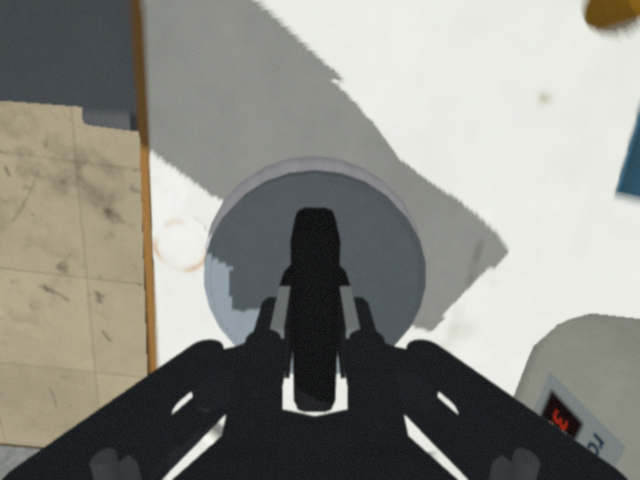

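Call:
{"fn": "apply_moves", "kwargs": {"moves": [[[-0.22,-0.25,-0.02],-10,0.1],[[-0.26,-0.24,-0.04],-20,0.1],[[-0.3,-0.22,-0.07],-30,0.1],[[-0.34,-0.2,-0.09],-40,0.1],[[-0.37,-0.17,-0.11],-50,0.1],[[-0.39,-0.14,-0.13],-60,0.1],[[-0.4,-0.1,-0.16],-70,0.1],[[-0.41,-0.07,-0.18],-80,0.1],[[-0.41,-0.03,-0.2],-90,0.1],[[-0.41,0,-0.22],-100,0.1]]}}

```text
clock: 8.15
tcp_pos: [0.4684, -0.1831, 0.1046]
orientation: [-0.0, 0.593, 0.805, -0.0]
wrist_force: [-1.1, 0.4, 0.3]
finger_gap: 0.0194
```

```bash
python3 snap.py b
```

```text
8.15 [-0.532  0.253 -0.359  0.959 -0.    -0.834] [ 0.4684 -0.1831  0.1046] [-0.     0.593  0.805 -0.   ] [-1.1  0.4  0.3] [0.08 0.19 0.02] 0.019446701751920197
```

Call:
{"fn": "apply_moves", "kwargs": {"moves": [[[-0.05,0.01,-0.02],-10.5,0.1],[[-0.1,0.03,-0.05],-21,0.1],[[-0.15,0.06,-0.07],-31.5,0.1],[[-0.2,0.09,-0.09],-42,0.1],[[-0.23,0.12,-0.12],-52.5,0.1],[[-0.25,0.16,-0.14],-63,0.1],[[-0.26,0.2,-0.16],-73.5,0.1],[[-0.27,0.24,-0.19],-84,0.1],[[-0.27,0.28,-0.21],-94.5,0.1],[[-0.27,0.32,-0.23],-105,0.1]]}}

```text
clock: 9.4
tcp_pos: [0.4724, -0.1849, 0.1069]
orientation: [-0.0, -0.278, 0.961, 0.0]
wrist_force: [0.3, -0.3, -0.2]
finger_gap: 0.0192
```

```bash
python3 snap.py c
```

```text
9.4 [-0.531  0.259 -0.346  0.967 -0.    -2.665] [ 0.4724 -0.1849  0.1069] [-0.    -0.278  0.961  0.   ] [ 0.3 -0.3 -0.2] [-0.    0.06  0.03] 0.019194816488439834
```

Call:
{"fn": "apply_moves", "kwargs": {"moves": [[[0.02,0.03,-0.02],-10,0.1],[[0.04,0.07,-0.05],-20,0.1],[[0.04,0.07,-0.05],-20,0.1],[[0.04,0.07,-0.05],-20,1],[[0.04,0.07,-0.05],-20,1],[[0.04,0.07,-0.05],-20,1],[[0.02,0.23,-2.5],-20,1],[[0.02,0.23,-5],-20,1],[[0.02,0.23,-5],-10,1],[[0.02,0.23,-5],0,1]]}}

```text
clock: 10.65
tcp_pos: [0.4715, -0.1833, 0.1575]
orientation: [0.0, -0.272, 0.962, -0.0]
wrist_force: [-0.4, 0.4, -0.2]
finger_gap: 0.0856
```

Call:
{"fn": "apply_moves", "kwargs": {"moves": [[[0,0,0],10.5,1],[[0,0,0],21,1],[[0,0,0],31.5,1],[[0,0,0],42,1],[[0,0,0],52.5,1],[[0,0,0],63,1],[[0,0,0],73.5,1],[[0,0,0],84,1],[[0,0,0],94.5,1],[[0,0,0],105,1]]}}

```text
clock: 11.9
tcp_pos: [0.4713, -0.1831, 0.157]
orientation: [0.0, 0.598, 0.802, 0.0]
wrist_force: [-0.8, 0.3, -0.9]
finger_gap: 0.0853
```

```bash
python3 snap.py d wrist side
```

```text
11.9 [-0.53   0.216 -0.27   1.085  0.    -0.818] [ 0.4713 -0.1831  0.157 ] [0.    0.598 0.802 0.   ] [-0.8  0.3 -0.9] [-0.07  0.05 -0.01] 0.08534835202618488
```

View pics/wrist_d.png

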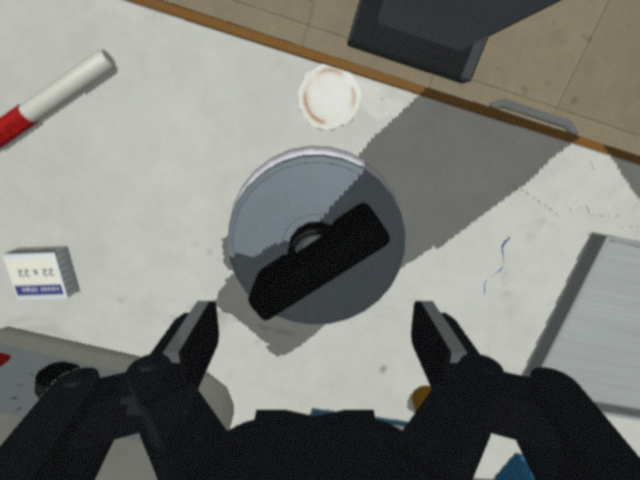

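View pics/side_d.png

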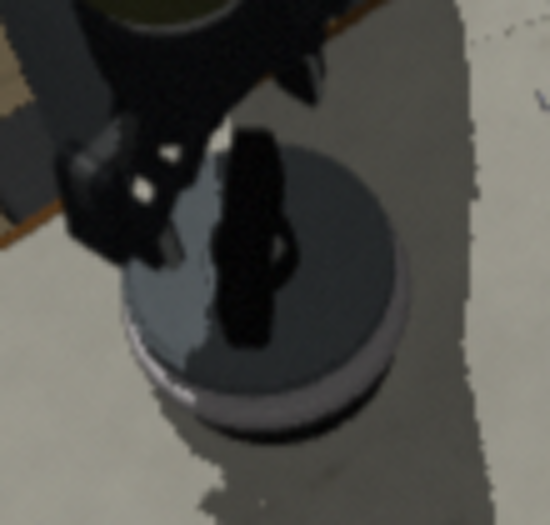

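Call:
{"fn": "apply_moves", "kwargs": {"moves": [[[0,0,0],10,1],[[0,0,0],20,1],[[0,0,0],30,1],[[0,0,0],40,1],[[0,0,0],50,1],[[0,0,1],54.6,1],[[0,0,4],54.6,1],[[0,0,4.9],54.6,1],[[0,0,4.9],54.6,0.3],[[0,0,4.9],54.6,0.1]]}}

```text
clock: 13.25
tcp_pos: [0.4719, -0.1834, 0.1089]
orientation: [0.001, 0.897, 0.441, 0.0]
wrist_force: [-0.1, 0.7, 1.2]
finger_gap: 0.0515
```

Call:
{"fn": "apply_moves", "kwargs": {"moves": [[[0,0,0],0,0.1],[[0,0,0],0,0.1],[[0,0,-0.02],-10,0.1],[[0,0,-0.04],-20,0.1],[[0,0,-0.07],-30,0.1],[[0,0,-0.09],-40,0.1],[[0,0,-0.11],-50,0.1],[[0,0,-0.13],-60,0.1],[[0,0,-0.16],-70,0.1],[[0,0,-0.18],-80,0.1]]}}

```text
clock: 14.5
tcp_pos: [0.4722, -0.1823, 0.1104]
orientation: [0.001, 0.401, 0.916, 0.001]
wrist_force: [2.1, 4.4, 1.6]
finger_gap: 0.0195
```

```bash
python3 snap.py e wrist
```

```text
14.5 [-0.529  0.252 -0.345  0.973  0.003 -1.274] [ 0.4722 -0.1823  0.1104] [0.001 0.401 0.916 0.001] [2.1 4.4 1.6] [ 0.89 -0.36 -0.05] 0.019541843849884836
```

View pics/wrist_e.png

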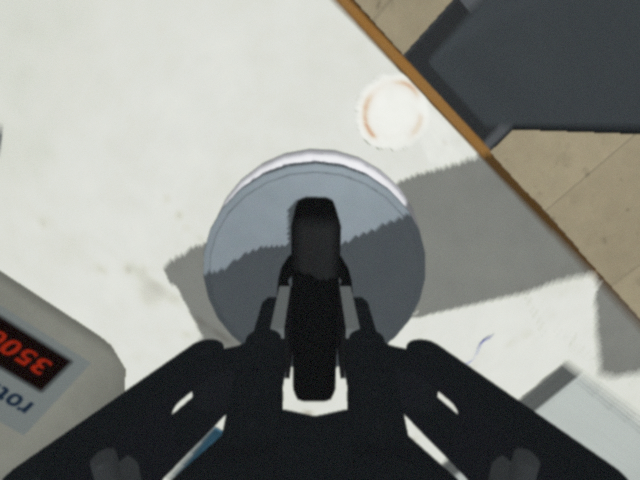

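Call:
{"fn": "apply_moves", "kwargs": {"moves": [[[0.07,0.08,-0.02],-10,0.1],[[0.09,0.07,-0.04],-20,0.1],[[0.11,0.06,-0.07],-30,0.1],[[0.12,0.05,-0.09],-40,0.1],[[0.14,0.03,-0.11],-50,0.1],[[0.15,0.02,-0.13],-60,0.1],[[0.16,0,-0.16],-70,0.1],[[0.17,-0.01,-0.18],-80,0.1],[[0.17,-0.03,-0.2],-90,0.1],[[0.17,-0.04,-0.22],-100,0.1]]}}

```text
clock: 15.8
tcp_pos: [0.4696, -0.1818, 0.1125]
orientation: [0.0, -0.442, 0.897, 0.0]
wrist_force: [-1.7, 1.7, 4.8]
finger_gap: 0.0194
```

```bash
python3 snap.py f
```

```text
15.8 [-0.529  0.247 -0.346  0.978  0.    -3.017] [ 0.4696 -0.1818  0.1125] [ 0.    -0.442  0.897  0.   ] [-1.7  1.7  4.8] [ 0.48  0.41 -0.09] 0.019408392187648733
```

Call:
{"fn": "apply_moves", "kwargs": {"moves": [[[0,0,0],0,1],[[0,0,0],0,1],[[0,0,0],0,1],[[0,-0.1,-2.5],0,1],[[0,-0.1,-4.8],0,1],[[0,-0.1,-4.8],10,1],[[0,-0.1,-4.8],20,1],[[0,-0.1,-4.8],30,1],[[0,-0.1,-4.8],40,1],[[0,-0.1,-4.8],50,1]]}}

```text
clock: 17.05
tcp_pos: [0.4706, -0.1828, 0.1599]
orientation: [-0.0, -0.017, 1.0, 0.0]
wrist_force: [0.0, -0.3, -0.7]
finger_gap: 0.0853
```

Call:
{"fn": "apply_moves", "kwargs": {"moves": [[[0,0,0],10.5,1],[[0,0,0],21,1],[[0,0,0],31.5,1],[[0,0,0],42,1],[[0,0,0],52.5,1],[[0,0,0],63,1],[[0,0,0],73.5,1],[[0,0,0],84,1],[[0,0,0],94.5,1],[[0,0,0],105,1]]}}

```text
clock: 18.3
tcp_pos: [0.4706, -0.1828, 0.1598]
orientation: [-0.0, 0.783, 0.622, -0.0]
wrist_force: [0.3, 0.5, 0.6]
finger_gap: 0.0858
```

```bash
python3 snap.py g wrist side
```

```text
18.3 [-0.53   0.213 -0.266  1.092  0.    -0.301] [ 0.4706 -0.1828  0.1598] [-0.     0.783  0.622 -0.   ] [0.3 0.5 0.6] [-0.02 -0.01 -0.01] 0.08581503487782763
```

View pics/wrist_g.png

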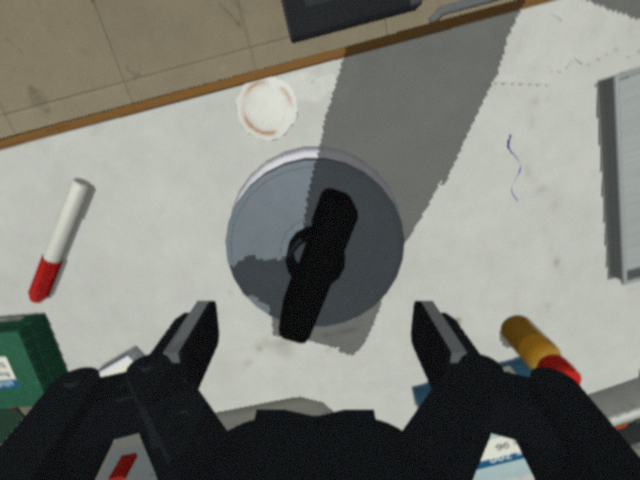

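View pics/side_g.png

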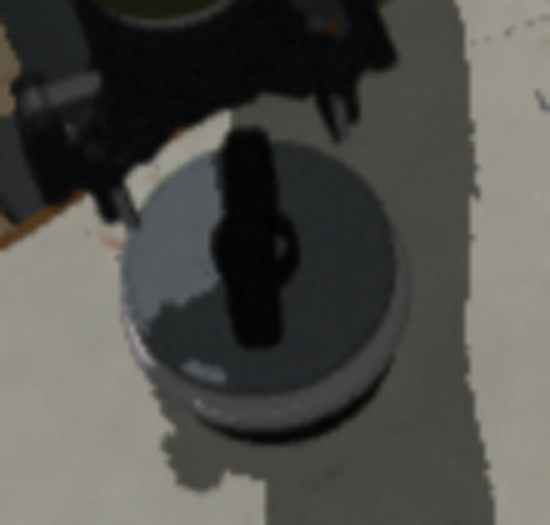

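```bash
python3 - <<'E'
from h import *
ims={"0":cv2.imread("pics/side0.png")[215:320,190:300]}
for k in "dg": ims[k]=cv2.resize(cv2.imread(f"pics/side_{k}.png"),(110,105),interpolation=cv2.INTER_AREA)
cv2.imwrite("pics/cmp.png",cv2.resize(np.hstack([ims[k] for k in "0dg"]),None,fx=2.4,fy=2.4,interpolation=cv2.INTER_CUBIC))
# column profile through lid's lower rim, column x=245,255 -> crop 55,65
for k,i in ims.items():
    print(k,[i[y,50:56].mean(0).round().astype(int).tolist() for y in range(70,92)])
E
```

```text
0 [[90, 87, 81], [90, 87, 81], [90, 87, 81], [89, 86, 80], [89, 86, 80], [88, 85, 80], [77, 74, 70], [81, 78, 73], [59, 57, 53], [40, 38, 36], [44, 43, 42], [66, 65, 66], [98, 96, 99], [91, 91, 93], [68, 67, 69], [47, 47, 48], [21, 21, 22], [9, 9, 9], [18, 19, 20], [52, 57, 58], [62, 67, 68], [63, 68, 69]]
d [[38, 37, 34], [41, 40, 37], [41, 40, 37], [41, 40, 37], [41, 40, 37], [41, 39, 36], [41, 39, 37], [37, 36, 34], [40, 38, 37], [56, 56, 56], [66, 66, 67], [70, 70, 70], [72, 72, 74], [69, 68, 71], [63, 63, 64], [48, 48, 49], [23, 23, 23], [10, 10, 10], [21, 22, 23], [53, 58, 58], [65, 70, 71], [65, 71, 72]]
g [[36, 35, 33], [41, 40, 37], [40, 39, 36], [42, 40, 38], [41, 40, 37], [42, 40, 38], [42, 40, 38], [40, 38, 36], [42, 40, 38], [57, 56, 56], [66, 66, 67], [69, 69, 70], [72, 72, 73], [69, 69, 70], [63, 63, 64], [48, 48, 48], [23, 23, 23], [9, 10, 10], [21, 23, 23], [54, 58, 59], [66, 71, 71], [66, 72, 72]]
```

View pics/cmp.png

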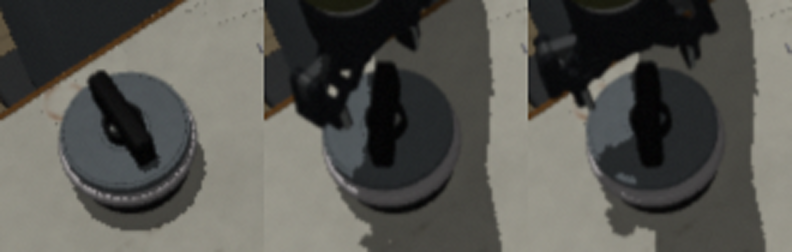

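```bash
python3 - <<'E'
from h import *
c=wcam()
he=np.array(c["hand_eye"])
def mk(p,q):
    d=dict(c); T=np.eye(4);T[:3,:3]=Ro.from_quat([q[1],q[2],q[3],q[0]]).as_matrix();T[:3,3]=p; d["world_from_camera"]=T@he; return d
for k,p,q,zs in(("d",[.4713,-.1831,.157],[0,.598,.802,0],(.122,.129,.133)),("g",[.4706,-.1828,.1598],[0,.783,.622,0],(.126,.129,.1332))):
    im=cv2.imread(f"pics/wrist_{k}.png"); d=mk(p,np.array(q)/np.linalg.norm(q))
    m=(im[140:350,215:415].max(2)<34).astype(np.uint8)
    kk,l,st,ce=cv2.connectedComponentsWithStats(m); i=1+np.argmax(st[1:,4]); print(k,st[i])
    pts=np.argwhere(l==i)[:,::-1]+[215,140]
    for z in zs:
        w=np.array([onz(d,u,v,z)[:2] for u,v in pts],np.float32); r=cv2.minAreaRect(w*1000)
        v=np.linalg.eigh(np.cov(w.T))[1][:,1]; print(z,r,"pca heading",np.degrees(np.arctan2(v[1],v[0]))%180)
    cv2.imwrite(f"pics/m_{k}.png",(l==i)*255)
E
python3 - <<'E'
import cv2,numpy as np
cv2.imwrite("pics/mm.png",np.hstack([cv2.imread("pics/m_%s.png"%k) for k in "dg"]))
E
```

```text
d [  34   64  140  115 6955]
0.122 ((464.4864807128906, -188.42361450195312), (35.39296340942383, 89.2904052734375), 51.92498016357422) pca heading 143.61607702832242
0.129 ((461.6708984375, -189.11273193359375), (33.990604400634766, 85.75251770019531), 51.92497634887695) pca heading 143.61607739418
0.133 ((460.0619201660156, -189.50648498535156), (33.18926239013672, 83.73086547851562), 51.92499923706055) pca heading 143.6160776235234
g [  65   49   77  153 6235]
0.126 ((468.7503967285156, -183.01358032226562), (32.289581298828125, 95.34371948242188), 62.44920349121094) pca heading 149.25174623718019
0.129 ((467.4327697753906, -182.68865966796875), (31.737503051757812, 93.7136459350586), 62.44927978515625) pca heading 149.2517459893884
0.1332 ((465.5881652832031, -182.23379516601562), (30.964603424072266, 91.43153381347656), 62.44936752319336) pca heading 149.25174589872998[ WARN:0@6.526] global loadsave.cpp:1063 imwrite_ Unsupported depth image for selected encoder is fallbacked to CV_8U.
```

View pics/mm.png

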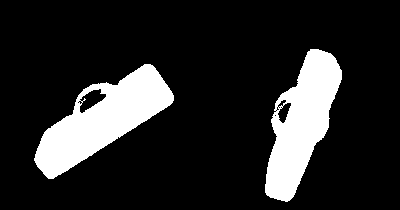

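```bash
python3 - <<'E'
from h import *
s=env.read_camera("side")
S=lambda x,y:(190+x/5-.4,215+y/5-.4)
for k,a,b,z in(("d",(255,130),(243,325),.129),("g",(243,130),(259,325),.133)):
    A,B=onz(s,*S(*a),z),onz(s,*S(*b),z); print(k,A,B,(A+B)/2,np.linalg.norm(A-B),np.degrees(np.arctan2(*(B-A)[1::-1]))%180)
i=[cv2.imread(f"pics/side_{k}.png")[90:460,60:440] for k in "dg"]
cv2.imwrite("pics/dg.png",np.hstack(i))
E
```

```text
d [ 0.43775213 -0.15542569  0.129     ] [ 0.51219117 -0.21219385  0.129     ] [ 0.47497165 -0.18380977  0.129     ] 0.09361513984172427 142.67039077992933
g [ 0.43666907 -0.1603962   0.133     ] [ 0.5181533 -0.2075831  0.133    ] [ 0.47741118 -0.18398965  0.133     ] 0.0941609428106456 149.92519937655766
```

View pics/dg.png

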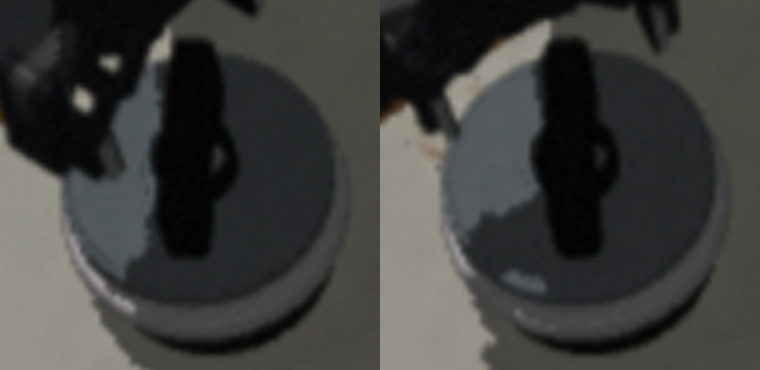

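```bash
python3 - <<'E'
from h import *
c=wcam(); F=f(c); 
for k,cz in(("d",.157),("g",.1598)):
    im=cv2.imread(f"pics/wrist_{k}.png").astype(float)
    for r in (225,235,245,255):
        g=cv2.GaussianBlur(im,(0,0),1)[r].sum(1); dg=np.diff(g)
        L=[(x,int(dg[x])) for x in range(205,260) if abs(dg[x])>18]; R=[(x,int(dg[x])) for x in range(375,430) if abs(dg[x])>18]
        print(k,r,L,R)
im=[cv2.resize(cv2.imread(f"pics/wrist_{k}.png")[130:340,205:425],None,fx=1.8,fy=1.8,interpolation=cv2.INTER_CUBIC) for k in "dg"]
im=[np.clip(i*1.5,0,255).astype(np.uint8) for i in im]
cv2.imwrite("pics/wdg.png",np.hstack(im))
E
```

```text
d 225 [(226, -27), (227, -50), (228, -59), (229, -42), (230, -19)] [(380, 21), (381, 33), (382, 37), (383, 31), (384, 20), (402, 24), (403, 30), (404, 24)]
d 235 [(224, -22), (225, -38), (226, -49), (227, -46), (228, -29)] [(386, 22), (387, 37), (388, 42), (389, 32), (403, 22), (404, 31), (405, 28)]
d 245 [(220, -45), (221, -68), (222, -63), (223, -34)] [(383, 19), (384, 25), (385, 29), (386, 25), (403, 28), (404, 34), (405, 24)]
d 255 [(221, -33), (222, -54), (223, -61), (224, -45), (225, -20), (233, -29), (234, -31), (235, -20)] [(402, 30), (403, 33), (404, 22), (416, 19), (417, 26), (418, 31), (419, 32), (420, 30), (421, 29), (422, 27), (423, 20)]
g 225 [(225, -23), (226, -44), (227, -55), (228, -42), (229, -20)] [(400, 26), (401, 34), (402, 28), (413, 34), (414, 51), (415, 55), (416, 44), (417, 25)]
g 235 [(224, -36), (225, -53), (226, -48), (227, -27)] [(402, 29), (403, 35), (404, 24), (407, 24), (408, 43), (409, 54), (410, 51), (411, 36), (412, 19)]
g 245 [(223, -22), (224, -45), (225, -58), (226, -45), (227, -22)] [(401, 41), (402, 82), (403, 99), (404, 75), (405, 37)]
g 255 [(224, -26), (225, -49), (226, -59), (227, -44), (228, -21), (254, 28), (255, 27)] [(400, 38), (401, 79), (402, 98), (403, 75), (404, 38)]
```

View pics/wdg.png

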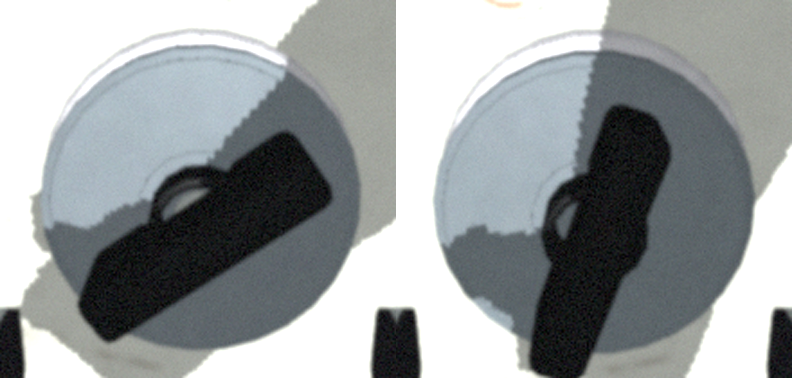

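Call:
{"fn": "apply_moves", "kwargs": {"moves": [[[0,0,-2],5,1],[[0,0,-4],10,1],[[0,0,-6],15,1],[[0,0,-7.1],17,1],[[0,0,-7.1],17,1],[[0,0,-7.1],17,1],[[0,0,-7.1],17,1],[[0,0,-7.1],17,1],[[0,0,-7.1],17,1],[[0,0,-7.1],17,1]]}}

```text
clock: 19.8
tcp_pos: [0.4706, -0.1827, 0.2309]
orientation: [-0.0, 0.865, 0.503, 0.0]
wrist_force: [0.5, 0.1, -0.3]
finger_gap: 0.0858
```

```bash
python3 snap.py h wrist side top; python3 - <<'E'
import cv2,numpy as np
a=cv2.imread("pics/w1.png")[120:300,210:420];b=cv2.imread("pics/wrist_h.png")[120:300,210:420]
cv2.imwrite("pics/w1h.png",np.clip(cv2.resize(np.hstack([a,b]),None,fx=1.9,fy=1.9,interpolation=cv2.INTER_CUBIC)*1.4,0,255).astype(np.uint8))
E
```

```text
19.8 [-0.53   0.178 -0.132  1.261  0.    -0.012] [ 0.4706 -0.1827  0.2309] [-0.     0.865  0.503  0.   ] [ 0.5  0.1 -0.3] [-0.02 -0.03 -0.01] 0.08583513984672168
```

View pics/w1h.png

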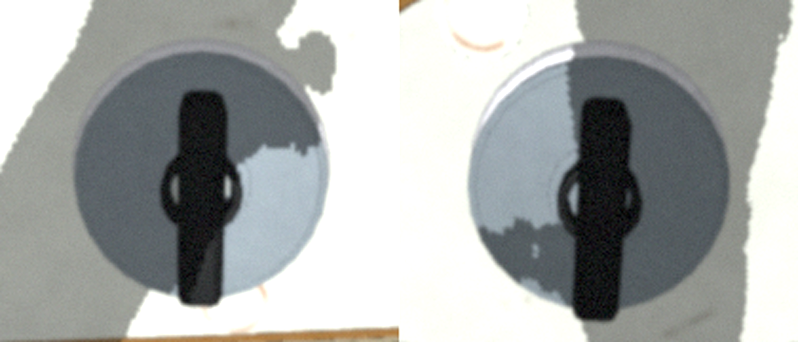

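View pics/side_h.png

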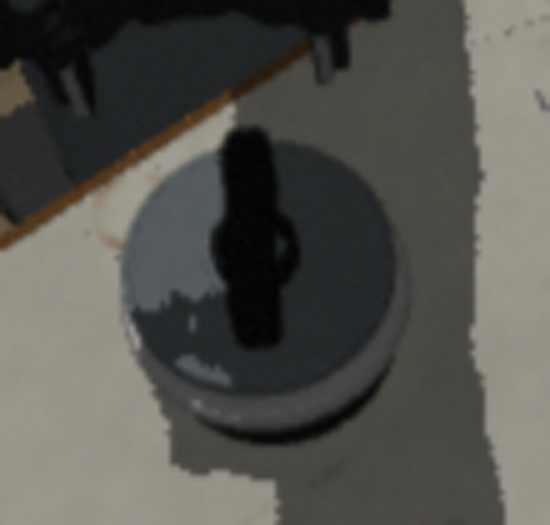

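View pics/top_h.png

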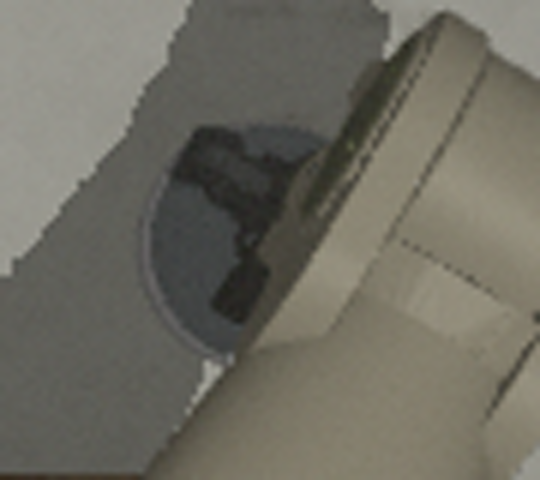

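```bash
python3 - <<'E'
from h import *
def edges(g,a,b):
    d=np.abs(np.diff(g))[a:b]; i=np.argmax(d); w=d[max(0,i-2):i+3]; return a+max(0,i-2)+ (w*np.arange(len(w))).sum()/w.sum()+.5
for k in("w1","wrist_h"):
    im=cv2.GaussianBlur(cv2.imread(f"pics/{k}.png").astype(float),(0,0),.8).sum(2)
    print(k,[(r,round(edges(im[r],240,262),2),round(edges(im[r],372,400),2)) for r in range(200,232,4)])
    print(" bar ends",[(x,round(edges(im[:,x],160,178),2),round(edges(im[:,x],272,296),2)) for x in range(306,328,3)])
    print(" disc bottom",[(x,round(edges(im[:,x],260,292),2)) for x in (290,295,300,330,335,340)])
E
```

```text
w1 [(200, np.float64(249.38), np.float64(382.55)), (204, np.float64(248.75), np.float64(382.7)), (208, np.float64(248.52), np.float64(382.85)), (212, np.float64(248.49), np.float64(382.85)), (216, np.float64(248.66), np.float64(382.56)), (220, np.float64(249.26), np.float64(381.73)), (224, np.float64(250.05), np.float64(380.82)), (228, np.float64(250.53), np.float64(380.25))]
 bar ends [(306, np.float64(169.61), np.float64(279.56)), (309, np.float64(167.72), np.float64(280.4)), (312, np.float64(167.49), np.float64(280.61)), (315, np.float64(167.29), np.float64(280.66)), (318, np.float64(167.39), np.float64(280.69)), (321, np.float64(167.56), np.float64(280.64)), (324, np.float64(168.42), np.float64(279.56)), (327, np.float64(169.77), np.float64(294.85))]
 disc bottom [(290, np.float64(272.3)), (295, np.float64(273.59)), (300, np.float64(274.6)), (330, np.float64(275.46)), (335, np.float64(274.22)), (340, np.float64(272.66))]
wrist_h [(200, np.float64(247.54), np.float64(397.46)), (204, np.float64(246.8), np.float64(396.57)), (208, np.float64(246.47), np.float64(394.75)), (212, np.float64(245.88), np.float64(394.18)), (216, np.float64(245.67), np.float64(393.38)), (220, np.float64(245.74), np.float64(393.23)), (224, np.float64(246.43), np.float64(392.72)), (228, np.float64(246.75), np.float64(394.4))]
 bar ends [(306, np.float64(174.43), np.float64(287.83)), (309, np.float64(171.75), np.float64(288.26)), (312, np.float64(170.82), np.float64(288.32)), (315, np.float64(170.81), np.float64(288.51)), (318, np.float64(171.25), np.float64(288.54)), (321, np.float64(171.37), np.float64(288.27)), (324, np.float64(171.53), np.float64(284.65)), (327, np.float64(173.23), np.float64(282.19))]
 disc bottom [(290, np.float64(278.34)), (295, np.float64(280.18)), (300, np.float64(281.46)), (330, np.float64(281.26)), (335, np.float64(279.74)), (340, np.float64(278.38))]
```

```bash
python3 - <<'E'
from h import *
from scipy.optimize import brentq
c0=wcam(); he=np.array(c0["hand_eye"])
def mk(p,q):
    d=dict(c0); q=np.array(q)/np.linalg.norm(q); T=np.eye(4);T[:3,:3]=Ro.from_quat([q[1],q[2],q[3],q[0]]).as_matrix();T[:3,3]=p; d["world_from_camera"]=T@he; return d
def edges(g,a,b):
    d=np.abs(np.diff(g))[a:b]; i=np.argmax(d); w=d[max(0,i-2):i+3]; return a+max(0,i-2)+ (w*np.arange(len(w))).sum()/w.sum()+.5
im=cv2.GaussianBlur(cv2.imread("pics/wrist_h.png").astype(float),(0,0),.8).sum(2)
print([(r,round(edges(im[r],377,388),2)) for r in range(200,232,4)])
for n,c,u,l,L,R,row in(("w1",mk([.46992,-.18170,.2313],[0,-.69146,.72241,0]),(316,167.4),(315,280.6),248.49,382.85,212),("h",mk([.4706,-.1827,.2309],[0,.865,.503,0]),(316,170.9),(315,288.4),245.67,383.2,217)):
    for b in(.043,.0):
        fn=lambda z: np.linalg.norm(onz(c,*u,z-b)[:2]-onz(c,*l,z)[:2])-.09
        z=brentq(fn,.08,.17); print(n,b,"bar top z",z, onz(c,*u,z-b)[:2]/2+onz(c,*l,z)[:2]/2)
    z=brentq(lambda z:np.linalg.norm(onz(c,L,row,z)-onz(c,R,row,z))-.1215,.05,.13);print("disc z",z,onz(c,(L+R)/2,row,z))
E
```

```text
[(200, np.float64(381.6)), (204, np.float64(382.35)), (208, np.float64(383.27)), (212, np.float64(383.5)), (216, np.float64(383.39)), (220, np.float64(383.36)), (224, np.float64(383.23)), (228, np.float64(382.41))]
w1 0.043 bar top z 0.11196169215664034 [ 0.46847004 -0.18312037]
w1 0.0 bar top z 0.12653953791273714 [ 0.47560021 -0.18328572]
disc z 0.07645898379676679 [ 0.47455235 -0.18356676  0.07645898]
h 0.043 bar top z 0.12282036048924524 [ 0.47388996 -0.18290345]
h 0.0 bar top z 0.13784299818689824 [ 0.46705985 -0.17918782]
disc z 0.08429516552110121 [ 0.46888382 -0.18109548  0.08429517]
```

Call:
{"fn": "apply_moves", "kwargs": {"moves": [[[0,0,4],0,1],[[0,0,8],0,1],[[0,0,11],0,1],[[0,0,11.8],0,1],[[0,0,11.8],0,0.3],[[0,0,11.8],0,0.1],[[0,0,11.8],0,0.1],[[0,0,11.8],0,0.1],[[0,0,11.8],-5,0.1],[[0,0,11.77],-15,0.1]]}}

```text
clock: 21.25
tcp_pos: [0.4714, -0.1831, 0.1142]
orientation: [0.001, 0.79, 0.613, 0.001]
wrist_force: [1.1, 0.4, 3.0]
finger_gap: 0.0195
```

Call:
{"fn": "apply_moves", "kwargs": {"moves": [[[0,0,-0.02],-10,0.1],[[0,0,-0.04],-20,0.1],[[0,0,-0.07],-30,0.1],[[0,0,-0.09],-40,0.1],[[0,0,-0.11],-50,0.1],[[0,0,-0.13],-60,0.1],[[0,0,-0.16],-70,0.1],[[0,0,-0.18],-80,0.1],[[0,0,-0.2],-90,0.1],[[0,0,-0.22],-100,0.1]]}}

```text
clock: 22.5
tcp_pos: [0.4714, -0.1822, 0.1164]
orientation: [0.001, 0.038, 0.999, 0.001]
wrist_force: [0.5, 3.5, 4.6]
finger_gap: 0.0193
```

```bash
python3 snap.py i wrist side
```

```text
22.5 [-5.290e-01  2.450e-01 -3.380e-01  9.860e-01  2.000e-03 -2.025e+00] [ 0.4714 -0.1822  0.1164] [0.001 0.038 0.999 0.001] [0.5 3.5 4.6] [ 0.82 -0.03 -0.05] 0.019292265337171797
```

View pics/wrist_i.png

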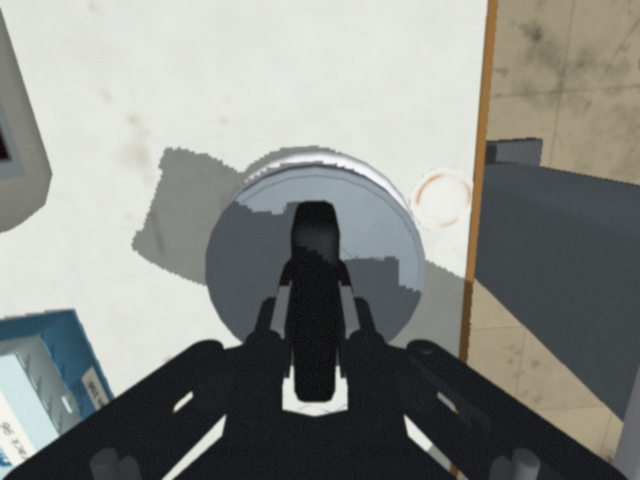

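View pics/side_i.png

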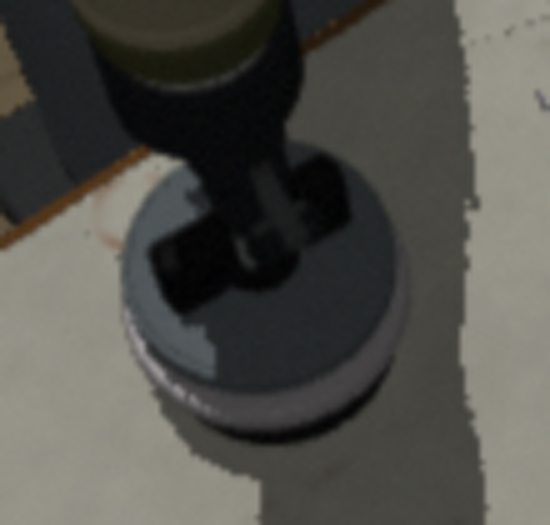

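```bash
python3 - <<'E'
from h import *
for k in "aei":
    im=cv2.GaussianBlur(cv2.imread(f"pics/wrist_{k}.png").astype(float),(0,0),.8).sum(2)
    o=[]
    for r in range(255,292,6):
        g=im[r]; d=np.abs(np.diff(g)); o.append((r,[int(x) for x in range(190,225) if d[x]>12 and d[x]==d[x-3:x+4].max()],[int(x) for x in range(405,440) if d[x]>12 and d[x]==d[x-3:x+4].max()]))
    print(k,o)
ims=[cv2.resize(cv2.imread(f"pics/side_{k}.png"),(110,105),interpolation=cv2.INTER_AREA) for k in "dgi"]
ims.insert(0,cv2.imread("pics/side0.png")[215:320,190:300])
for im in ims:
    print([im[y,62:68].mean().round().astype(int) for y in range(66,96)])
cv2.imwrite("pics/cmp2.png",np.clip(np.hstack([cv2.resize(i[20:95,20:90],None,fx=2.8,fy=6,interpolation=cv2.INTER_CUBIC) for i in ims])*1.6,0,255).astype(np.uint8))
E
```

```text
a [(255, [204, 211], [423]), (261, [203, 209, 217], [424]), (267, [203], [425]), (273, [203], [425]), (279, [203], [425]), (285, [203], [425]), (291, [204], [423])]
e [(255, [204, 211], [424]), (261, [203, 211], [424]), (267, [210, 219], [424]), (273, [206, 218], [424]), (279, [203], [424]), (285, [205], [422]), (291, [206], [421])]
i [(255, [204], [424]), (261, [204], [428, 433]), (267, [204], [435]), (273, [204], []), (279, [191, 205], []), (285, [196, 201, 206], [405]), (291, [208], [412, 419])]
[np.int64(39), np.int64(44), np.int64(50), np.int64(56), np.int64(71), np.int64(81), np.int64(79), np.int64(71), np.int64(58), np.int64(45), np.int64(41), np.int64(52), np.int64(75), np.int64(82), np.int64(84), np.int64(69), np.int64(48), np.int64(28), np.int64(14), np.int64(14), np.int64(30), np.int64(51), np.int64(64), np.int64(67), np.int64(66), np.int64(66), np.int64(65), np.int64(66), np.int64(76), np.int64(110)]
[np.int64(39), np.int64(40), np.int64(40), np.int64(40), np.int64(40), np.int64(39), np.int64(37), np.int64(37), np.int64(42), np.int64(52), np.int64(61), np.int64(67), np.in
[... 388 characters left out ...]
np.int64(59), np.int64(66), np.int64(69), np.int64(69), np.int64(68), np.int64(61), np.int64(47), np.int64(29), np.int64(15), np.int64(16), np.int64(32), np.int64(54), np.int64(67), np.int64(70), np.int64(70), np.int64(70), np.int64(69), np.int64(67), np.int64(65), np.int64(66)]
[np.int64(39), np.int64(39), np.int64(38), np.int64(39), np.int64(38), np.int64(38), np.int64(37), np.int64(39), np.int64(44), np.int64(54), np.int64(62), np.int64(68), np.int64(69), np.int64(68), np.int64(66), np.int64(60), np.int64(46), np.int64(28), np.int64(15), np.int64(15), np.int64(32), np.int64(53), np.int64(66), np.int64(69), np.int64(69), np.int64(68), np.int64(68), np.int64(66), np.int64(64), np.int64(65)]
```

View pics/cmp2.png

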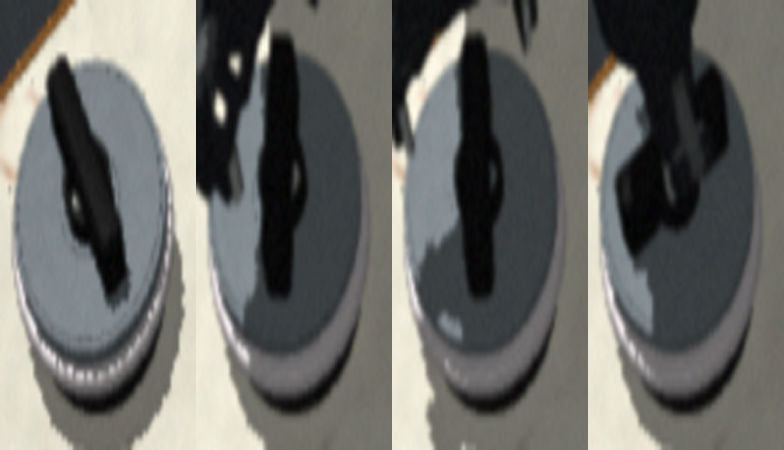

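```bash
python3 - <<'E'
from h import *
s=env.read_camera("side"); T=np.linalg.inv(s["world_from_camera"])
A=np.array([.471,-.183])
def pr(p):
    q=T[:3,:3]@p+T[:3,3]; return s["cx"]+f(s)*q[0]/q[2], s["cy"]+f(s)*q[1]/q[2]
th=np.linspace(0,2*np.pi,721)
for r in(0,.0073,.0113,.014):
    o=[]
    for z in(.079,.064):
        P=np.array([pr(np.array([A[0]+.061*np.cos(t),A[1]+.061*np.sin(t),z+r])) for t in th]); o+= [P.min(0).round(2),P.max(0).round(2)]
    print(r,o)
cv2.imwrite("pics/side_full_i.png",s["pixels"][:,:,::-1])
p=s["pixels"][225:315,195:285]
cv2.imwrite("pics/side_i2.png",np.clip(cv2.resize(p[:,:,::-1],None,fx=6.5,fy=6.5,interpolation=cv2.INTER_CUBIC)*1.8,0,255).astype(np.uint8))
p0=cv2.imread("pics/side0.png")[225:315,195:285]
def row(im,c): return [int(x) for x in im[:,c].astype(int).sum(1)]
for c in(45,50,55): print(row(p0,c)[10:35]); print(row(p[:,:,::-1],c)[10:35])
E
```

```text
0 [array([214.18, 244.41]), array([268.83, 293.53]), array([215.35, 247.49]), array([269.31, 296.16])]
0.0073 [array([213.6 , 242.89]), array([268.59, 292.23]), array([214.78, 246.  ]), array([269.08, 294.89])]
0.0113 [array([213.28, 242.04]), array([268.46, 291.5 ]), array([214.47, 245.18]), array([268.95, 294.19])]
0.014 [array([213.06, 241.47]), array([268.37, 291.01]), array([214.26, 244.62]), array([268.86, 293.71])]
[423, 428, 426, 424, 427, 429, 431, 435, 433, 422, 310, 239, 246, 250, 244, 245, 244, 224, 153, 76, 44, 40, 41, 44, 52]
[22, 21, 22, 22, 29, 28, 30, 27, 21, 26, 28, 34, 32, 43, 60, 57, 44, 36, 31, 34, 28, 35, 28, 23, 33]
[416, 418, 415, 416, 418, 420, 420, 422, 422, 382, 290, 248, 246, 247, 251, 249, 253, 256, 253, 252, 250, 250, 232, 141, 65]
[30, 29, 28, 32, 29, 32, 24, 25, 25, 34, 32, 23, 26, 33, 36, 58, 80, 80, 89, 87, 87, 89, 87, 89, 74]
[422, 421, 423, 426, 426, 426, 425, 423, 422, 409, 345, 267, 249, 245, 248, 249, 249, 251, 246, 245, 250, 249, 253, 256, 254]
[197, 205, 209, 208, 209, 209, 209, 206, 158, 122, 113, 108, 62, 16, 13, 10, 24, 12, 13, 38, 73, 74, 49, 54, 71]
```

View pics/side_i2.png

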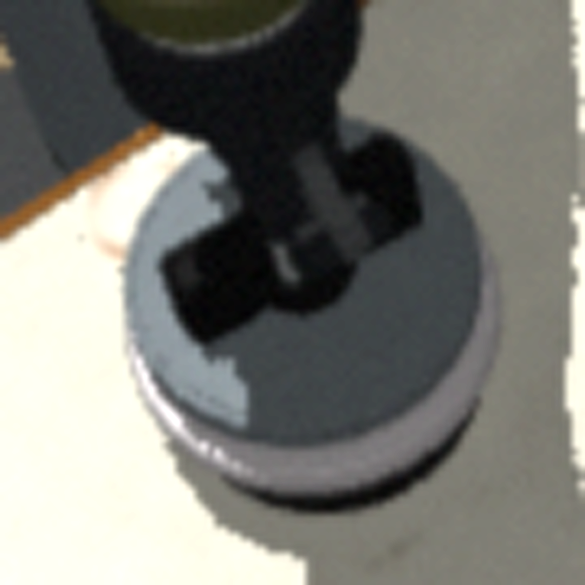

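```bash
python3 - <<'E'
from h import *
ims={k:cv2.resize(cv2.imread(f"pics/side_{k}.png"),(110,105),interpolation=cv2.INTER_AREA) for k in "dghi"}
ims["0"]=cv2.imread("pics/side0.png")[215:320,190:300]
def cross(g,a,b):
    d=np.diff(g.astype(float))[a:b]; d=np.where(d<0,-d,0); i=d.argmax(); w=d[max(0,i-2):i+3]; return a+max(0,i-2)+(w*np.arange(len(w))).sum()/w.sum()
def xr(g,a,b):
    d=np.abs(np.diff(g.astype(float)))[a:b]; i=d.argmax(); w=d[max(0,i-2):i+3]; return a+max(0,i-2)+(w*np.arange(len(w))).sum()/w.sum()
for k in "0dghi":
    g=cv2.GaussianBlur(ims[k].astype(float),(0,0),.6).sum(2)
    print(k,"far rows",[round(float(np.mean([cross(g[:,c],22,36)])),2) for c in(60,62,64,66,68,70)],"right",[round(xr(g[r],72,84),2) for r in(45,50,55)])
E
```

```text
0 far rows [29.67, 30.24, 30.93, 31.92, 32.94, 34.09] right [np.float64(77.6), np.float64(79.81), np.float64(79.53)]
d far rows [28.48, 29.01, 29.88, 30.79, 32.03, 33.41] right [np.float64(77.32), np.float64(78.1), np.float64(78.09)]
g far rows [27.91, 28.43, 29.42, 30.63, 31.54, 33.0] right [np.float64(77.39), np.float64(78.26), np.float64(78.11)]
h far rows [27.94, 28.41, 29.31, 30.32, 31.5, 32.93] right [np.float64(77.47), np.float64(78.25), np.float64(78.11)]
i far rows [27.9, 29.67, 29.36, 30.31, 31.37, 32.43] right [np.float64(77.7), np.float64(78.54), np.float64(78.15)]
```

Call:
{"fn": "apply_moves", "kwargs": {"moves": [[[0,0,-0.02],-10,0.1],[[0,0,-0.04],-20,0.1],[[0,0,-0.07],-30,0.1],[[0,0,-0.09],-40,0.1],[[0,0,-0.11],-50,0.1],[[0,0,-0.13],-60,0.1],[[0,0,-0.13],-60,1],[[0,0,-0.13],-60,1],[[0,0,-0.13],-60,1],[[0,0,-2.5],-60,1]]}}

```text
clock: 23.9
tcp_pos: [0.4692, -0.1821, 0.1389]
orientation: [-0.001, -0.464, 0.886, 0.002]
wrist_force: [-0.5, 0.5, 0.3]
finger_gap: 0.0855
```

```bash
python3 snap.py j
```

```text
23.9 [-0.53   0.228 -0.301  1.046 -0.    -3.064] [ 0.4692 -0.1821  0.1389] [-0.001 -0.464  0.886  0.002] [-0.5  0.5  0.3] [-0.04 -0.02  0.04] 0.08549721838706971
```

Call:
{"fn": "apply_moves", "kwargs": {"moves": [[[0,-0.1,-1.5],0,1],[[0,-0.17,-2.7],9,1],[[0,-0.17,-2.7],19.5,1],[[0,-0.17,-2.7],30,1],[[0,-0.17,-2.7],40.5,1],[[0,-0.17,-2.7],51,1],[[0,-0.17,-2.7],61.5,1],[[0,-0.17,-2.7],72,1],[[0,-0.17,-2.7],82.5,1],[[0,-0.17,-2.7],93,1]]}}

```text
clock: 25.15
tcp_pos: [0.4722, -0.1839, 0.1676]
orientation: [0.0, 0.326, 0.945, -0.0]
wrist_force: [-0.1, 0.9, 0.2]
finger_gap: 0.0854
```

Call:
{"fn": "apply_moves", "kwargs": {"moves": [[[0,0,0],10.5,1],[[0,0,0],21,1],[[0,0,0],31.5,1],[[0,0,0],42,1],[[0,0,0],52.5,1],[[0,0,0],63,1],[[0,0,0],73.5,1],[[0,0,0],84,1],[[0,0,0],87,1],[[0,0,0],87,1]]}}

```text
clock: 26.4
tcp_pos: [0.4721, -0.1839, 0.1676]
orientation: [0.0, 0.886, 0.464, 0.0]
wrist_force: [-0.2, -0.4, 0.0]
finger_gap: 0.0853
```

```bash
python3 snap.py k wrist side
```

```text
26.4 [-0.53   0.211 -0.249  1.111  0.     0.075] [ 0.4721 -0.1839  0.1676] [0.    0.886 0.464 0.   ] [-0.2 -0.4  0. ] [ 0.01  0.02 -0.  ] 0.08526822604833932
```

View pics/wrist_k.png

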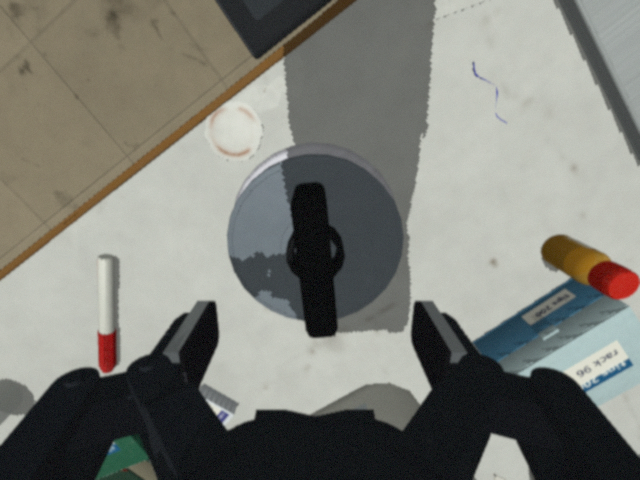

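View pics/side_k.png

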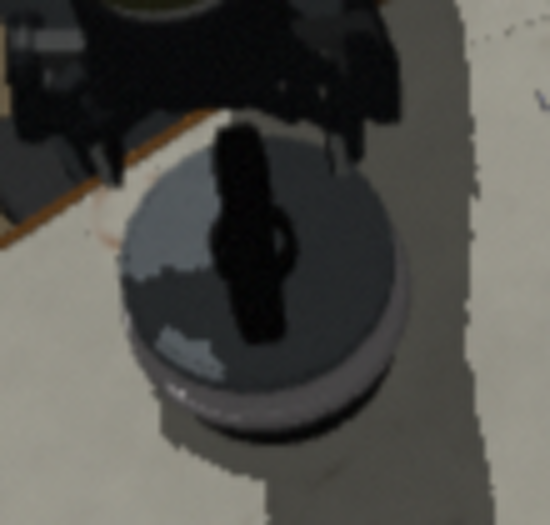

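Call:
{"fn": "apply_moves", "kwargs": {"moves": [[[0.03,-0.17,2],-5.3,1],[[0.03,-0.17,4.5],-5.3,1],[[0.03,-0.17,5],-5.3,1],[[0.03,-0.17,5],-5.3,0.3],[[0.03,-0.17,5],-5.3,0.1],[[0.03,-0.17,5],-5.3,0.1],[[0.03,-0.17,5],-5.3,0.1],[[0.03,-0.17,5],-5.3,0.1],[[0.03,-0.17,4.98],-15,0.1],[[0.03,-0.17,4.95],-25,0.1]]}}

```text
clock: 27.75
tcp_pos: [0.4713, -0.1827, 0.1185]
orientation: [0.001, 0.762, 0.647, 0.0]
wrist_force: [0.4, 0.5, 2.6]
finger_gap: 0.0192
```

Call:
{"fn": "apply_moves", "kwargs": {"moves": [[[0,0,-0.02],-10,0.1],[[0,0,-0.04],-20,0.1],[[0,0,-0.07],-30,0.1],[[0,0,-0.09],-40,0.1],[[0,0,-0.11],-50,0.1],[[0,0,-0.13],-60,0.1],[[0,0,-0.16],-70,0.1],[[0,0,-0.18],-80,0.1],[[0,0,-0.2],-90,0.1],[[0,0,-0.22],-100,0.1]]}}

```text
clock: 29.0
tcp_pos: [0.471, -0.1822, 0.1206]
orientation: [0.0, -0.006, 1.0, 0.0]
wrist_force: [0.2, 1.9, 4.2]
finger_gap: 0.0195
```

```bash
python3 snap.py l wrist
```

```text
29.0 [-5.290e-01  2.420e-01 -3.310e-01  9.980e-01  1.000e-03 -2.111e+00] [ 0.471  -0.1822  0.1206] [ 0.    -0.006  1.     0.   ] [0.2 1.9 4.2] [ 0.52  0.04 -0.07] 0.019513726853070457
```

View pics/wrist_l.png

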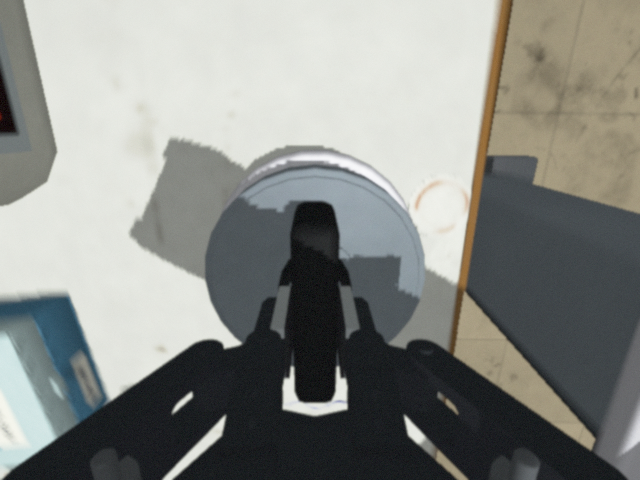

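Call:
{"fn": "apply_moves", "kwargs": {"moves": [[[0,0,-0.02],-10,0.1],[[0,0,-0.04],-20,0.1],[[0,0,-0.07],-30,0.1],[[0,0,-0.09],-40,0.1],[[0,0,-0.09],-40,0.1],[[0,0,-0.12],-40,0.1],[[0,0,-0.2],-40,0.1],[[0,0,-0.3],-40,0.1],[[0,0,-0.3],-40,0.1],[[0,0,-0.3],-40,0.1]]}}

```text
clock: 30.3
tcp_pos: [0.4704, -0.1824, 0.1229]
orientation: [-0.0, -0.345, 0.939, 0.0]
wrist_force: [-0.5, -0.1, -2.3]
finger_gap: 0.019
```

```bash
python3 snap.py m wrist side
```

```text
30.3 [-0.529  0.24  -0.327  1.004 -0.    -2.803] [ 0.4704 -0.1824  0.1229] [-0.    -0.345  0.939  0.   ] [-0.5 -0.1 -2.3] [-0.02 -0.02 -0.01] 0.018996336585323202
```

View pics/wrist_m.png

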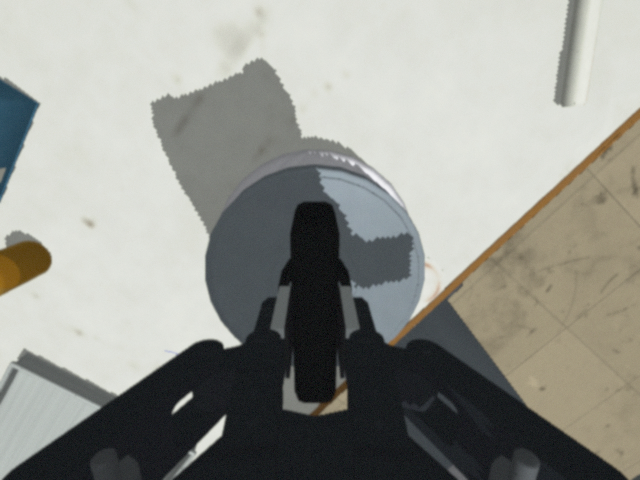

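Call:
{"fn": "apply_moves", "kwargs": {"moves": [[[0,0,0],0,0.1],[[0,0,0],0,0.1],[[0,0,-0.5],0,0.1],[[0,0,-1.5],0,0.1],[[0,0,-2.5],0,0.1],[[0,0,-3.5],0,0.1],[[0,0,-4.5],0,0.1],[[0,0,-5.5],0,0.1],[[0,0,-6.5],0,0.1],[[0,0,-6.5],0,0.1]], "squeeze": 50}}

```text
clock: 31.65
tcp_pos: [0.4714, -0.1828, 0.1891]
orientation: [0.001, -0.345, 0.939, -0.001]
wrist_force: [1.0, 0.7, -2.4]
finger_gap: 0.0189
```

```bash
python3 snap.py n wrist side
```

```text
31.65 [-0.529  0.195 -0.214  1.16   0.    -2.804] [ 0.4714 -0.1828  0.1891] [ 0.001 -0.345  0.939 -0.001] [ 1.   0.7 -2.4] [-0.05  0.02 -0.01] 0.01888457063557243
```

View pics/side_n.png

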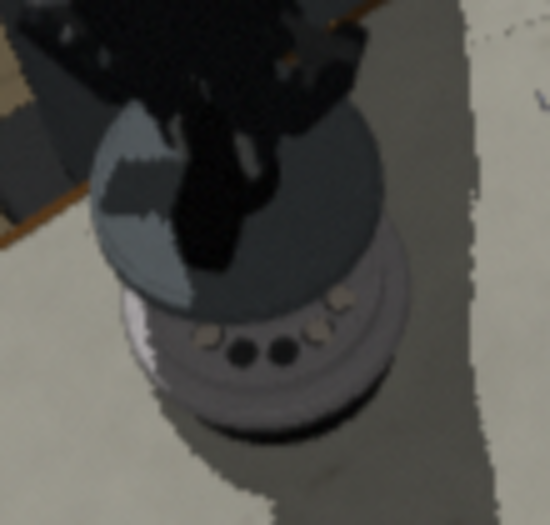

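View pics/wrist_n.png

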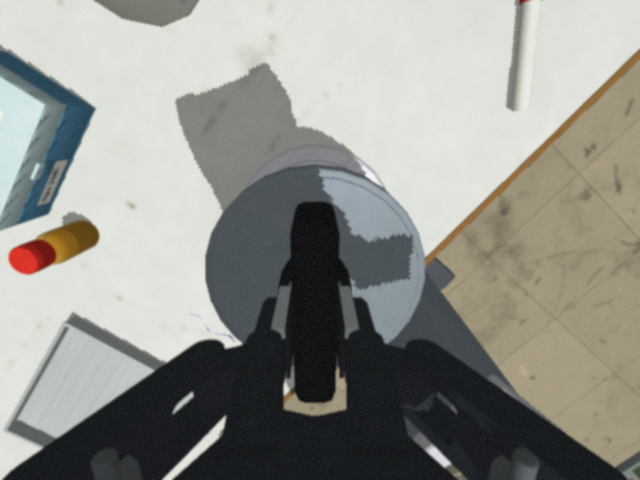

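Call:
{"fn": "apply_moves", "kwargs": {"moves": [[[-1.5,1.5,-0.5],0,0.1],[[-4,4,-0.5],0,0.1],[[-7,7,-0.5],0,0.1],[[-10,10,-0.5],0,0.1],[[-13,13,-0.5],0,0.1],[[-16,16,-0.5],0,0.1],[[-19,19,-0.5],0,0.1],[[-22,22,0],0,0.1],[[-24,24.2,0],0,0.1],[[-24.6,24.8,0],0,0.1]]}}

```text
clock: 33.0
tcp_pos: [0.4972, 0.1673, 0.1874]
orientation: [-0.001, -0.346, 0.938, 0.0]
wrist_force: [0.7, -0.4, -2.0]
finger_gap: 0.0187
```

```bash
python3 - <<'E'
from h import *
s=env.get_state();print(s["clock"],s["joint_pos"],s["tcp_pos"],s["orientation"],s["wrist_force"],s["finger_gap"])
for n in("wrist","side"): cv2.imwrite(f"pics/{n}_o.png",env.read_camera(n)["pixels"][:,:,::-1])
E
```

```text
33.0 [ 1.71377307e-01  2.34621875e-01 -1.68217036e-01  1.16931361e+00
  1.85261325e-04 -2.10590858e+00] [0.49721043 0.16730052 0.1874071 ] [-6.50159793e-04 -3.45943915e-01  9.38254944e-01  2.13748015e-04] [ 0.69809872 -0.38810103 -2.0199291 ] 0.018707089603389522
```

View pics/side_o.png

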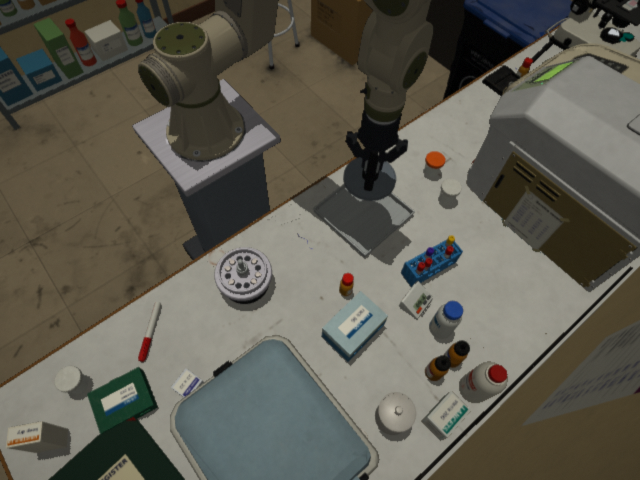

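View pics/wrist_o.png

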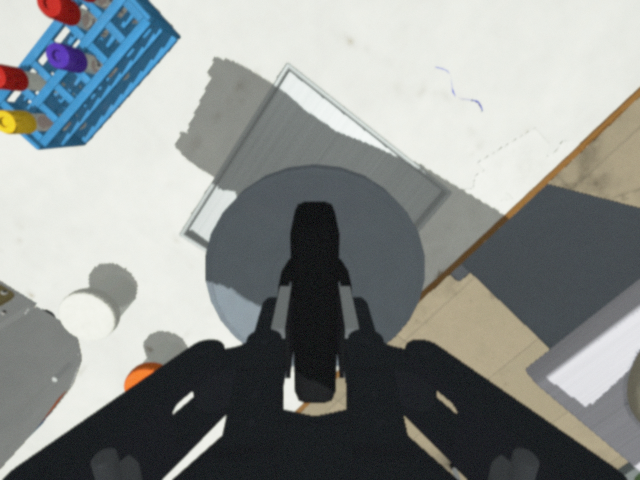

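Call:
{"fn": "apply_moves", "kwargs": {"moves": [[[0,0,1],0,0.1],[[0,0,3],0,0.1],[[0,0,5],0,0.1],[[0,0,7],0,0.1],[[0,0,9],0,0.1],[[0,0,11],0,0.1],[[0,0,12.5],0,0.1],[[0,0,13.3],0,0.1],[[0,0,13.8],0,0.1],[[0,0,13.8],0,0.1]]}}

```text
clock: 34.35
tcp_pos: [0.4979, 0.1657, 0.0502]
orientation: [0.0, -0.345, 0.939, 0.0]
wrist_force: [-0.4, -0.7, -2.0]
finger_gap: 0.0189
```

Call:
{"fn": "apply_moves", "kwargs": {"moves": [[[0,0,0.1],0,0.1],[[0,0,0.2],0,0.1],[[0,0,0.3],0,0.1],[[0,0,0.4],0,0.1],[[0,0,0.5],0,0.1],[[0,0,0.6],0,0.1],[[0,0,0.7],0,0.1],[[0,0,0.75],0,0.1],[[0,0,0.8],0,0.1],[[0,0,0.8],0,0.1]]}}

```text
clock: 35.6
tcp_pos: [0.4981, 0.1656, 0.0427]
orientation: [0.0, -0.345, 0.939, -0.0]
wrist_force: [-0.2, -1.9, 3.2]
finger_gap: 0.0187
```

```bash
python3 snap.py p
```

```text
35.6 [ 0.168  0.353 -0.39   0.827 -0.    -2.107] [0.4981 0.1656 0.0427] [ 0.    -0.345  0.939 -0.   ] [-0.2 -1.9  3.2] [-0.29  0.41  0.05] 0.018697250238612583
```

Call:
{"fn": "apply_moves", "kwargs": {"moves": [[[0,0,0.05],0,0.1],[[0,0,0.1],0,0.1],[[0,0,0.1],0,0.1],[[0,0,0.1],0,0.15],[[0,0,0.1],0,0.3],[[0,0,0.1],0,0.6],[[0,0,0.1],0,1],[[0,0,0.1],0,1],[[0,0,0.1],0,1],[[0,0,0.1],0,1]], "squeeze": 20}}

```text
clock: 36.85
tcp_pos: [0.4978, 0.1658, 0.0412]
orientation: [0.0, -0.345, 0.939, 0.0]
wrist_force: [-0.7, -0.1, 0.4]
finger_gap: 0.0853
```

Call:
{"fn": "apply_moves", "kwargs": {"moves": [[[0,0,-1],0,1],[[0,0,-3],0,1],[[0,0,-6],0,1],[[0,0,-10],0,1],[[0,0,-14],0,1],[[0,0,-18],0,1],[[0,0,-20],0,1],[[0,0,-20],0,1],[[0,0,-20],0,1],[[0,0,-20],0,1]]}}

```text
clock: 38.1
tcp_pos: [0.497, 0.1656, 0.2399]
orientation: [-0.001, -0.345, 0.939, 0.0]
wrist_force: [-0.5, -0.3, 0.0]
finger_gap: 0.0852
```

```bash
python3 - <<'E'
from h import *
s=env.get_state();print(s["clock"],s["tcp_pos"],s["wrist_force"],s["finger_gap"])
for n in("wrist","side","top"): cv2.imwrite(f"pics/{n}_q.png",env.read_camera(n)["pixels"][:,:,::-1])
a=cv2.imread("pics/side_q.png")[150:270,290:460]; b=cv2.imread("pics/wrist_q.png")
cv2.imwrite("pics/q.png",np.vstack([cv2.resize(a,(425,300),interpolation=cv2.INTER_CUBIC),cv2.resize(b,(425,300))]))
E
```

```text
38.1 [0.49699945 0.16561976 0.23988804] [-0.45807143 -0.25578766  0.01572252] 0.08517496460652192
```

View pics/q.png

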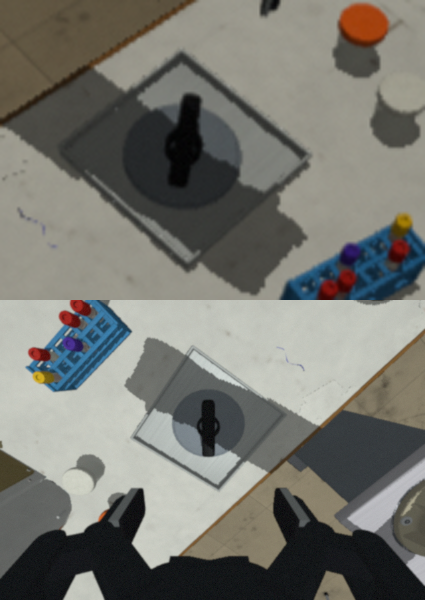

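View pics/side_q.png

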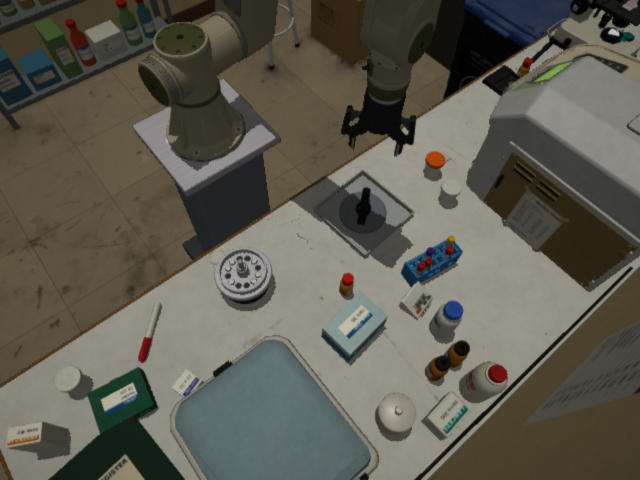

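The lid lies flat and centred in the tray at side (362,208), with the bar upward. The gripper is clear of it. The cups (435,160) and (68,379), the bottle (346,285) and the marker (149,331) are where they started.

```bash
python3 - <<'E'
from h import *
a=cv2.imread("pics/side0.png").astype(int);b=cv2.imread("pics/side_q.png").astype(int)
for n,(x,y,w) in {"orange":(435,160,14),"white_r":(451,188,14),"white_l":(68,379,18),"marker":(149,331,30),"bottle":(346,285,16)}.items(): print(n,np.abs(a-b)[y-w:y+w,x-w:x+w].mean().round(2))
t=env.read_camera("side");p=t["pixels"][180:245,325:405].astype(int)
print(env.get_state()["qvel"].round(4)); print(env.hand_in())
E
```

```text
orange 4.92
white_r 5.64
white_l 5.49
marker 5.84
bottle 5.85
[-0.0008 -0.0026  0.0061  0.001   0.0004 -0.0006]
the job is handed in; nothing more can be done
None
```

The lid is off the rotor and lying flat, bar upward, in the middle of the tray. It is released, and I handed the job in at about 38 s of the 69 s allowed. No verdict is reported.

- **Unwinding:** I pinched the bar and wound it anticlockwise in four strokes, about 2.4 turns, raising the tool with the thread. Between strokes I let go, backed off 180° and gripped again. Sideways and vertical wrist forces were under about 6 N at every reading.
- **Lifting:** Before lifting, the wrist carried only the lid's weight, about 2.3 N down, with no side force or moment. The lid then came straight up off the spindle with its lower edge at about 151 mm.
- **Placing:** I lowered it slowly until it touched the tray, pressing with about 3 N. I then opened the fingers and raised the tool 20 cm.

**Last checks:** The side and wrist pictures show the lid in the tray and the gripper clear. The tool stood within about 2 mm of the measured tray centre. The cups, marker and bottle look unmoved, and the picture patches around them differ only by a small, uniform amount. I did not measure the lid's final tilt in numbers.

**What disagreed:**
- **Lid height:** Partway through, the side camera showed only about 60% of the expected climb. The wrist pictures put it at 8 to 11 mm where about 11 mm was expected.
- **Bar angle:** After two of the releases the bar stood 5–7° further round than the tool had left it. I corrected for that when gripping again.

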